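# Pack the small chucking set into the caddy

### The arm

A 6-joint arm with a two-finger parallel gripper is mounted at the origin on the work surface. World frame = base frame: x ahead of the robot, y to its left, z up, the work surface at z = 0. Lengths are in m, angles in degrees, forces in N, time in s.
With the tool pointing down it reaches from about 0.4 to 0.825 m from the base axis. Payload 7 kg.
Tool frame: the origin (TCP) lies midway between the tips of the shut fingers; the grasp point (between the pads) lies 19 mm behind it; z points along the fingers, y is the line along which they close (so a half turn about z gives the same grasp; the last joint's range is limited). The gripper opens to 88 mm and grips with 3 to 60 N. Pads are 19 mm wide; open, the fingers measure 130 mm over their backs; the gripper's body (78 mm by 193 mm) begins 47 mm behind the grasp point.
Start: joints at [91.622, 20.546, 0.682, 0, -70.136, -16.507], TCP at [0.173, 0.652, 0.196] pointing down, gripper open.
Joint ranges: [-176.03, 176.03], [-82.01, 121.73], [-58.28, 71.71], [-173.87, 95.51], [-174.79, -0.11], [-173.66, 173.66]. Speed limits (degrees/s): [136.94, 136.94, 172.46, 180, 180, 180].

### API

Orientations are given as [roll, pitch, yaw] about the fixed x, y, z axes, in that order (R = Rz(yaw) Ry(pitch) Rx(roll)).
In Python, from plant import ctrl gives the robot as it stands. The module is installed in compiled form; this text tells all that it offers.
- The arm moves only by the tool send_rows, never from a script. Its argument "plan" is a list that holds one entry, the list of rows, each a list of 6 numbers: the shift along the tool's x, y, z in a scale on which 1.0 is 40 cm, then the turn, a rotation vector about the tool's x, y, z in a scale on which 1.0 is 180 degrees. A call has 1 to 8 rows; each row is the pose to reach, as a shift and turn from the pose commanded when the call began, along the tool's axes at that moment; what a row does not reach only later rows make up. A row lasts 1/12 s, in which the tool goes at most 41.7 mm and 7.16 degrees, less where a joint would pass 70% of its speed; a pose out of reach is approached as far as the arm can. No shift or turn number may pass 1 either way. A call with a gripper value outside its range is refused whole. "fingers" is the opening, from 0 (shut) to 1 (fully open), set as the call begins (left out, the last holds). The fingers move at their own pace and stop on an object; the grip force is fixed at half the most. Time passes only in rows, so rows that repeat a pose let the fingers close. It gives the time, the measured TCP pose, the force, the opening and the grip force at its end, in the units of the state.
- ctrl.get_obs(): the state, without advancing time (a new reading comes with each control period).
- ctrl.snapshot(name): name is "scene" or "side" or "wrist"; returns a dict with "img" (480x640x3 uint8, red, green, blue), "K" (3x3 intrinsics, pixels), "pose" (4x4, takes a point from camera to world coordinates). Camera axes: x right, y down, z forward; pixel columns grow to the right and rows downward; lengths in m; the calibration is good to about 2 mm. A picture is of the moment at which its call begins. There is no depth.
- ctrl.close_job(): hands the job in; it is judged then, once.
The state is a dict: "clock": time; "joint_pos": joint angles; "qvel": joint speeds; "tau": joint torques, N m; "tool_pos": TCP position; "orientation": TCP orientation; "force": force on the tool from outside, world axes, zero at the start; "moment": the same for the moment, N m; "opening": finger opening in m; "gripper_force": force on a finger pad.
Only numpy, scipy, OpenCV 4.12 (cv2) and the standard library are available. Lean on these libraries where they do the work, as an engineer would, in place of code of your own. Each camera call takes 0.05 s, during which the arm holds its last target. There are 200 camera calls.

### The job

Pack the small chucking set into the black caddy: lay the steel collar flat in the round pocket and stand the smaller round lens block upright on top of it, lay the hex nut flat in the square pocket, and set the shorter oblong block upright and lengthwise in the oblong pocket. Leave the larger round block, the longer oblong block and the blue lens blank where they lie.

Things in the scene. Friction and masses are not known exactly. Their poses are not given: they have to be found in the camera images.
- collar: Plain round bright steel ring with a hole, lying flat: outside 40 mm, hole 20 mm, 16 mm high, about 60 g. Origin: centre of the underside, z up.
- small_round_block: Aluminium lens block, the smaller of the two round ones: round foot 34 mm across and 8 mm thick, on it a round stem 18 mm across and 22 mm tall (30 mm high overall), about 50 g. Origin: centre of the underside, z up along the stem.
- hex_nut: Solid steel hexagonal nut, 34 mm across flats (39 over corners), 20 mm high, dark bore showing on top, about 140 g. Origin: centre of the underside, z up; x is square to a pair of flats.
- short_oblong_block: Aluminium lens block, the shorter of the two oblong ones: foot 48 mm (along x) by 18 mm (y), 8 mm thick, with a central square stem 16 x 16 mm (sides along x and y), 22 mm tall (30 mm high overall), about 50 g. Origin: centre of the underside, z up.
- round_pocket: Fixed, grey plastic, in a black plastic caddy (290 x 100 mm, 6 mm floor, 10 mm high rim) that holds the three pockets in a row, 88 mm apart along x of the pocket, in any order. Origin: middle of the pocket's underside, 6 mm above the bench; pocket floor 3 mm above the origin, rim 6 mm above the origin, z up. The round pocket: inside diameter 60 mm.
- square_pocket: Fixed, grey plastic, in a black plastic caddy (290 x 100 mm, 6 mm floor, 10 mm high rim) that holds the three pockets in a row, 88 mm apart along x of the pocket, in any order. Origin: middle of the pocket's underside, 6 mm above the bench; pocket floor 3 mm above the origin, rim 6 mm above the origin, z up. The square pocket: inside 54 x 54 mm.
- oblong_pocket: Fixed, grey plastic, in a black plastic caddy (290 x 100 mm, 6 mm floor, 10 mm high rim) that holds the three pockets in a row, 88 mm apart along x of the pocket, in any order. Origin: middle of the pocket's underside, 6 mm above the bench; pocket floor 3 mm above the origin, rim 6 mm above the origin, z up. The oblong pocket: inside 70 mm along y by 34 mm along x.
- large_round_block: Look-alike, to be left: aluminium round lens block with a larger foot, 52 mm across, 8 mm thick; stem 18 mm across, 30 mm high overall. Origin: centre of the underside.
- long_oblong_block: Look-alike, to be left: aluminium oblong lens block with a longer foot, 72 mm (x) by 26 mm (y), 8 mm thick; square stem 16 mm, 30 mm high overall. Origin: centre of the underside.
- lens_blank: Round blue lens blank, 60 mm across, 11 mm high, lying flat among the parts; to be left. Origin: centre of the underside.
Mind the look-alikes: they are no part of the job. What is shaped like the small_round_block but orange is not meant. What is shaped like the collar but yellow is not meant.

How it is judged:
By the outcome, as a careful person would: the job done as asked, in the order asked, and still so for the second after the job is handed in, with the robot touching nothing.
It also fails if it takes over 118 s, if anything falls off the work surface, if the arm or the gripper's body presses on something with over 40 N, if the wrist force passes 120 N, or if a joint passes its speed limit or range.

## Working session

There is one attempt and no reset: what is moved stays moved. The work goes in short steps, Python scripts to look and compute and a tool call to move; the robot and the scene stay as the last step left them, time stands still between calls to the robot, and variables do not carry over. Pictures are saved under pics/ and viewed, at most 14 in all, crops included, and the job is handed in when it is done.

Besides the shell and the picture viewer there is one more tool, called after "Call:" in YAML: its name, and indented under it one key for each argument. send_rows: Moves the arm, as the interface text tells. Its arguments: {"type":"object","properties":{"plan":{"type":"array","items":{"type":"array","items":{"type":"array","items":{"type":"number"}}}},"fingers":{"type":"number"}},"required":["plan"]}

```bash
mkdir -p pics; cat > h.py <<'E'
import numpy as np, cv2
from plant import ctrl
def snap(n,f):
    s=ctrl.snapshot(n); cv2.imwrite(f'pics/{f}.png',s['img'][:,:,::-1]); np.savez(f'pics/{f}.npz',**s); return s
def load(f): return dict(np.load(f'pics/{f}.npz'))
def ray(s,uv,z):
    K,P=s['K'],s['pose']; uv=np.atleast_2d(uv).astype(float)
    d=np.c_[uv,np.ones(len(uv))]@np.linalg.inv(K).T@P[:3,:3].T; c=P[:3,3]
    return c+d*((z-c[2])/d[:,2])[:,None]
def proj(s,X):
    P=s['pose']; p=(np.atleast_2d(X)-P[:3,3])@P[:3,:3]@s['K'].T; return p[:,:2]/p[:,2:]
def tri(s1,u1,s2,u2):
    A=[];b=[]
    for s,u in((s1,u1),(s2,u2)):
        c=s['pose'][:3,3]; d=ray(s,u,0)[0]-c; d/=np.linalg.norm(d); M=np.eye(3)-np.outer(d,d); A.append(M); b.append(M@c)
    return np.linalg.lstsq(np.vstack(A),np.hstack(b),rcond=None)[0]
E
python3 - <<'E'
from h import *
np.set_printoptions(precision=4,suppress=True)
for n in("scene","side","wrist"):
    s=snap(n,n+'0'); print(n,s['K'][0,0],s['pose'].tolist())
print(ctrl.get_obs())
E
```

```text
scene 447.4877969784361 [[0.5747159395774523, 0.5816441013512237, -0.5756663340503193, 0.9713440134139519], [0.8183328272416613, -0.41340500672941005, 0.39928396445352715, -0.341081402925092], [-0.005742182013441385, -0.7005615174803593, -0.7135689087756982, 0.6033573358285581], [0.0, 0.0, 0.0, 1.0]]
side 580.170591304861 [[0.7079701533983979, -0.467443954299253, 0.5294094931960768, -0.010773044842199615], [-0.7062383500721844, -0.47110890183394677, 0.5284730792577151, -0.5520297689447775], [0.002377979051141213, -0.7480324539763569, -0.6636578885342522, 0.6907289723485153], [0.0, 0.0, 0.0, 1.0]]
wrist 394.8072482748535 [[-0.2564839010071429, -0.9283367404278884, -0.2690853115572866, 0.24529898079469245], [-0.9665472798112484, 0.24678659134457503, 0.06987656418286663, 0.6328840577034294], [0.0015376649942932588, 0.27800588969345524, -0.9605781388737286, 0.3847501120944058], [0.0, 0.0, 0.0, 1.0]]
{'clock': 0.15, 'joint_pos': array([ 91.6218,  20.5847,   0.6461,  -0.0135, -70.1349, -16.5065]), 'qvel': array([-0.1305, -0.2119,  0.234 ,  0.1874, -0.0318, -0.0156]), 'tau': array([  0.0005, -58.3277,  29.3295,   7.0011,   0.0089,  -0.0001]), 'tool_pos': array([0.1733, 0.652 , 0.195 ]), 'orientation': array([179.926 ,  -0.0087, -14.8893]), 'force': array([-0.1662, -0.4606, -0.7113]), 'moment': array([0.006 , 0.0369, 0.0382]), 'gripper_force': 0.0, 'opening': 0.08755715634572929}
```

View pics/scene0.png

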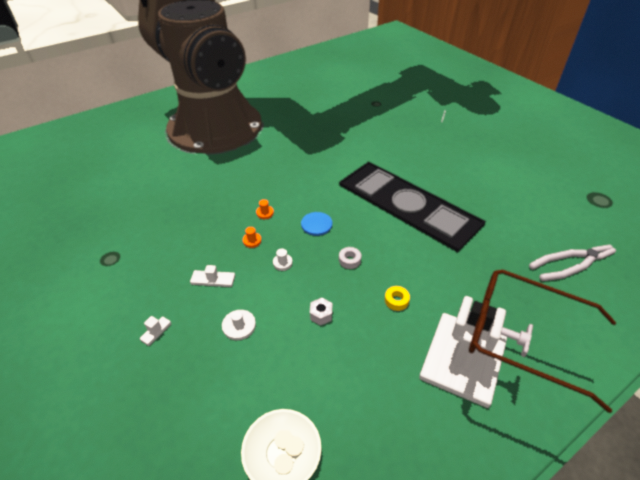

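View pics/side0.png

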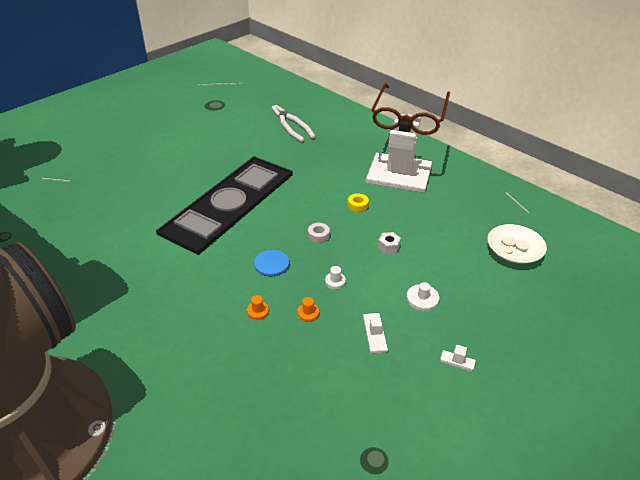

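Scene view: collar (350,258), small round block (283,260), nut (321,311), short oblong (155,330); look-alikes are long oblong (213,277), large round (239,324), yellow ring (397,298), orange round blocks (264,208)/(251,237) and blue blank (317,223). Pockets are at (375,182), (409,201), (447,221). The side view agrees. Next I measure across the two views.

```bash
python3 - <<'E'
from h import *
np.set_printoptions(precision=4,suppress=True)
a,b=load('scene0'),load('side0')
def blobs(s,f,lo=40):
    hsv=cv2.cvtColor(s['img'],cv2.COLOR_RGB2HSV); m=(f(hsv)).astype(np.uint8)
    n,l,st,c=cv2.connectedComponentsWithStats(m,connectivity=4)
    return [(c[i],st[i]) for i in range(1,n) if lo<st[i][4]<4000],l
bright=lambda h:(h[...,1]<75)&(h[...,2]>70)
A,la=blobs(a,bright);B,lb=blobs(b,bright)
pa={'collar':(350,258),'small':(283,260),'nut':(321,311),'short':(155,330),'long':(213,277),'large':(239,324),'p1':(375,182),'p2':(409,201),'p3':(447,221)}
pb={'collar':(319,232),'small':(335,278),'nut':(390,243),'short':(459,359),'long':(375,333),'large':(423,296),'p1':(198,223),'p2':(228,199),'p3':(257,177)}
for k in pa:
    x=min(A,key=lambda t:np.hypot(*(t[0]-pa[k]))); y=min(B,key=lambda t:np.hypot(*(t[0]-pb[k])))
    print(k,x[0],x[1][2:],y[0],y[1][2:],tri(a,x[0],b,y[0]))
    if k[0]=='p':
        for s,l,t in((a,la,x),(b,lb,y)):
            m=(l==l[int(t[0][1]),int(t[0][0])]).astype(np.uint8); c=max(cv2.findContours(m,0,1)[0],key=cv2.contourArea)[:,0]
            w=ray(s,c,.012)[:,:2].astype(np.float32); print('   rect',cv2.minAreaRect(w))
# crops
cr=lambda s,u,r=40:cv2.resize(s['img'][u[1]-r:u[1]+r,u[0]-r:u[0]+r],(200,200),interpolation=3)
im=np.vstack([np.hstack([cr(a,pa[k]) for k in('collar','small','nut','short')]),np.hstack([cr(b,pb[k]) for k in('collar','small','nut','short')])])
cv2.imwrite('pics/crops.png',im[:,:,::-1])
E
```

```text
collar [349.5317 257.1471] [ 24  23 442] [318.4588 232.1289] [ 23  21 388] [0.5568 0.0016 0.0083]
small [282.     259.8394] [ 21  23 355] [334.8978 278.4032] [ 21  24 372] [ 0.4925 -0.1003  0.0086]
nut [320.6863 311.0647] [ 24  29 510] [388.8594 242.9141] [ 23  22 384] [ 0.6232 -0.1073  0.0094]
short [153.9498 328.7939] [ 32  30 558] [457.8551 358.3198] [ 36  28 566] [ 0.5004 -0.3375  0.0093]
long [212.0425 277.089 ] [ 45  22 730] [374.7106 333.0312] [ 25  41 736] [ 0.4539 -0.2191  0.0048]
large [238.2459 324.1972] [ 35  32 862] [422.5838 296.7162] [ 34  29 740] [ 0.5656 -0.2257  0.0045]
p1 [373.9944 181.5225] [ 39  26 534] [197.3659 223.0528] [ 48  30 738] [0.4163 0.1742 0.0098]
   rect ((0.41771405935287476, 0.17321214079856873), (0.04619069769978523, 0.08246316015720367), 11.83779239654541)
   rect ((0.41523995995521545, 0.17250928282737732), (0.04762145131826401, 0.0829181894659996), 11.356285095214844)
p2 [408.511  199.9495] [ 34  23 634] [227.8574 198.5341] [ 36  24 659] [0.5025 0.1934 0.0093]
   rect ((0.5041666626930237, 0.19145673513412476), (0.06802374124526978, 0.06794293224811554), 54.51711654663086)
   rect ((0.500898003578186, 0.1913759410381317), (0.07250922173261642, 0.06733407825231552), 45.241455078125)
p3 [446.2084 219.9309] [ 45  33 811] [255.4584 176.3171] [ 43  26 637] [0.5886 0.2123 0.0092]
   rect ((0.5892357230186462, 0.21059276163578033), (0.06468786299228668, 0.06748954206705093), 12.033427238464355)
   rect ((0.5866172909736633, 0.20987683534622192), (0.06824301183223724, 0.0655650720000267), 12.25673770904541)
```

View pics/crops.png

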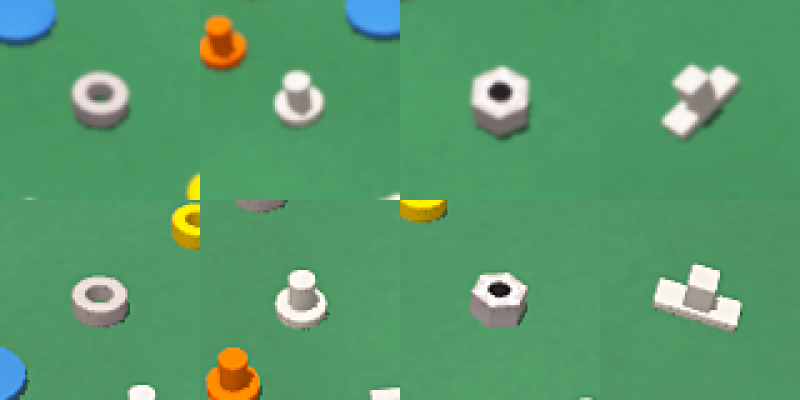

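The crops confirm the choice. The collar is the bright steel ring, not the yellow one. The small round block is white with the small foot, not orange and not the 52 mm one. The nut has its bore on top, and the oblong is the one with the short foot. Triangulated mid-heights are 8–9 mm and pocket spacing is 88 mm, both as they should be. Pockets: p1 is oblong (83x46 outside), p2 round, p3 square, with caddy x at about 12°. Next is the helper for moves.

```bash
cat >> h.py <<'E'
from scipy.spatial.transform import Rotation as Ro
def go(x,y,z,yaw,c=None):
    o=ctrl.get_obs(); R=Ro.from_euler('xyz',o['orientation'],degrees=True); T=Ro.from_euler('xyz',[180,0,yaw],degrees=True)
    d=R.inv().apply(np.array([x,y,z])-o['tool_pos'])*100; r=(R.inv()*T).as_rotvec(degrees=True)
    print('t',round(o['clock'],2),'tcp',o['tool_pos'].round(4),o['orientation'].round(1),'j',o['joint_pos'].round(0),'-> shift cm',d.round(2),'turn',r.round(2))
E
python3 - <<'E'
from h import *
a,b=load('scene0'),load('side0')
for n,u,v in(('blue',(317,223),(272,263)),('yellow',(397,298),(358,203)),('or1',(264,209),(257,308)),('or2',(251,238),(308,310)),('stand',(465,355),(400,172))): print(n,tri(a,u,b,v).round(3))
go(.53,0,.17,12.4)
E
```

```text
blue [0.447 0.006 0.004]
yellow [0.673 0.011 0.007]
or1 [ 0.358 -0.06   0.01 ]
or2 [ 0.412 -0.119  0.009]
stand [0.811 0.02  0.008]
t 0.15 tcp [0.1733 0.652  0.195 ] [179.9  -0.  -14.9] j [ 92.  21.   1.  -0. -70. -17.] -> shift cm [51.22 53.84  2.58] turn [ 7.000e-02  1.000e-02 -2.729e+01]
```

The manual's scale: shifts go in shares of 40 cm and turns go in shares of 180 degrees. Converting my numbers, 23.5 cm / 40 = 0.5875, 22.4 cm / 40 = 0.56, -12 degrees / 180 = -0.0667.

Call:
send_rows:
  plan:
    - [[0.07, 0.075, 0.0025, 0, 0, -0.0083], [0.14, 0.1475, 0.0075, 0, 0, -0.0167], [0.21, 0.22, 0.01, 0, 0, -0.025], [0.28, 0.295, 0.015, 0, 0, -0.0333], [0.35, 0.3675, 0.0175, 0, 0, -0.0417], [0.42, 0.4425, 0.02, 0, 0, -0.05], [0.49, 0.515, 0.025, 0, 0, -0.0583], [0.56, 0.5875, 0.0275, 0, 0, -0.0667]]
  fingers: 1

```text
clock: 0.82
tool_pos: [0.3298, 0.3656, 0.1846]
orientation: [180.0, 0.0, -2.8]
force: [0.5, 0.3, 0.4]
opening: 0.0878
gripper_force: 0.0
```

```bash
python3 - <<'E'
from h import *
go(.53,0,.17,12.4)
E
```

```text
t 0.82 tcp [0.3298 0.3656 0.1846] [180.    0.   -2.8] j [ 71.   4. -23.  -0. -64.  16.] -> shift cm [21.77 35.54  1.46] turn [ 0.000e+00  1.000e-02 -1.519e+01]
```

To row units: 31 cm / 40 = 0.775, 27.4 cm / 40 = 0.685, -15.2 degrees / 180 = -0.0844.

Call:
send_rows:
  plan:
    - [[0.06, 0.1, 0.0038, 0, 0, -0.0111], [0.12, 0.1975, 0.0075, 0, 0, -0.0222], [0.18, 0.295, 0.0125, 0, 0, -0.0333], [0.24, 0.3925, 0.0175, 0, 0, -0.0444], [0.3, 0.49, 0.02, 0, 0, -0.0556], [0.36, 0.5875, 0.025, 0, 0, -0.0667], [0.42, 0.685, 0.0275, 0, 0, -0.0778], [0.475, 0.775, 0.0325, 0, 0, -0.0844]]

```text
clock: 1.48
tool_pos: [0.4896, 0.0733, 0.1732]
orientation: [-180.0, -0.0, 12.4]
force: [0.8, 0.5, -0.6]
opening: 0.0879
gripper_force: 0.0
```

To row units: 3.6 cm / 40 = 0.09, 2.7 cm / 40 = 0.0675.

Call:
send_rows:
  plan:
    - [[0.0375, 0.05, 0.0025, 0, 0, 0], [0.0675, 0.09, 0.005, 0, 0, 0], [0.0675, 0.09, 0.005, 0, 0, 0], [0.0675, 0.09, 0.005, 0, 0, 0]]

```text
clock: 1.82
tool_pos: [0.5232, 0.0448, 0.1703]
orientation: [180.0, 0.1, 12.2]
force: [-0.6, -0.2, 0.2]
opening: 0.0875
gripper_force: 0.0
```

```bash
python3 - <<'E'
from h import *
s=snap('wrist','w1'); print(s['pose'][:3,3])
print(proj(s,[[.557,.002,.016],[.4925,-.1003,.03],[.623,-.107,.02]]))
go(.557,.002,.006,12.4)
E
```

```text
[0.59622503 0.06063716 0.3599881 ]
[[372.60830878 186.73715821]
 [467.12386114 283.16017   ]
 [519.84178335 137.75222242]]
t 1.87 tcp [0.5228 0.0454 0.1705] [1.80e+02 1.00e-01 1.22e+01] j [ 26.   8. -20.  -0. -62.  76.] -> shift cm [ 2.44  4.97 16.44] turn [ 0.    0.06 -0.16]
```

View pics/w1.png

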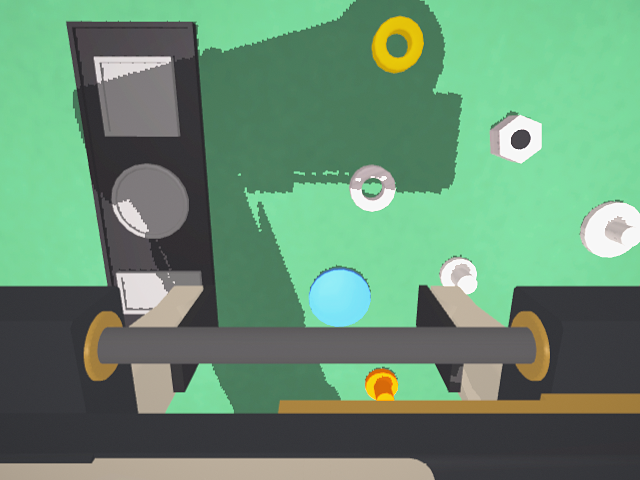

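Wrist view: collar at (372,188), within a pixel of my prediction. The nut's top is at (518,138) with a point up and down in the image, the round pocket at (150,201), and the square pocket at (138,95). I'll cross-check those by ray.

```bash
python3 - <<'E'
from h import *
w,a,b=load('w1'),load('scene0'),load('side0')
g=cv2.cvtColor(w['img'],cv2.COLOR_RGB2HSV)
sub=np.zeros(g.shape[:2],np.uint8)
def ell(x0,y0,x1,y1,f):
    m=np.zeros(g.shape[:2],np.uint8); m[y0:y1,x0:x1]=f(g)[y0:y1,x0:x1]
    c=max(cv2.findContours(m,0,1)[0],key=cv2.contourArea); return c[:,0]
f=lambda h:(h[...,1]<75)
c=cv2.convexHull(ell(335,150,410,225,f))[:,0]; print('collar',cv2.fitEllipse(c),ray(w,cv2.fitEllipse(c)[0],.009),cv2.minEnclosingCircle(ray(w,c,.009)[:,:2].astype(np.float32)))
c=ell(480,100,550,175,f); q=cv2.convexHull(c)[:,0]; p=cv2.approxPolyDP(q.reshape(-1,1,2),3,True)[:,0]; print('nut',p.tolist()); print(ray(w,p,.02)[:,:2].round(4).tolist())
print('round',ray(w,[[150.5,201],[112,201],[189,201],[150,164],[150,238]],.012).round(4).tolist())
print('sq',ray(w,[[94,57],[172,57],[180,136],[105,136]],.012).round(4).tolist(), tri(w,(150.5,201),b,(227.86,198.5)),tri(w,(372,187),b,(318.5,231.5)))
go(.557,.002,.05,12.4)
E
```

```text
collar ((371.79852294921875, 187.41200256347656), (46.675472259521484, 47.302734375), 6.439822196960449) [[0.55546612 0.00136101 0.009     ]] ((0.5550459623336792, 0.0014172205701470375), 0.021526817232370377)
nut [[541, 123], [541, 147], [521, 163], [490, 153], [489, 131], [508, 115], [522, 115]]
[[0.6378, -0.1199], [0.6196, -0.127], [0.6036, -0.1153], [0.6059, -0.0868], [0.6227, -0.0801], [0.6381, -0.0911], [0.6405, -0.1024]]
round [[0.5023, 0.1917, 0.012], [0.4951, 0.2253, 0.012], [0.5096, 0.1582, 0.012], [0.5348, 0.1953, 0.012], [0.4679, 0.1888, 0.012]]
sq [[0.6107, 0.2477, 0.012], [0.624, 0.1861, 0.012], [0.5638, 0.1726, 0.012], [0.5503, 0.235, 0.012]] [0.50185996 0.19237228 0.01026174] [0.55622027 0.00126596 0.01021094]
t 1.87 tcp [0.5228 0.0454 0.1705] [1.80e+02 1.00e-01 1.22e+01] j [ 26.   8. -20.  -0. -62.  76.] -> shift cm [ 2.44  4.97 12.04] turn [ 0.    0.06 -0.16]
```

Three views agree: collar at (0.556, 0.0015), mid-height about 9–10 mm, radius 21. Round pocket is at (0.502, 0.192). Descending now.

Call:
send_rows:
  plan:
    - [[0.0125, 0.0275, 0.055, 0, 0, 0], [0.0275, 0.06, 0.125, 0, 0, 0], [0.0425, 0.0925, 0.2, 0, 0, 0], [0.0525, 0.115, 0.275, 0, 0, 0], [0.0575, 0.125, 0.33, 0, 0, 0], [0.0575, 0.125, 0.37, 0, 0, 0], [0.0575, 0.125, 0.4, 0, 0, 0], [0.0575, 0.125, 0.4113, 0, 0, 0]]

```text
clock: 2.53
tool_pos: [0.5545, 0.0024, 0.0047]
orientation: [180.0, 0.2, 12.4]
force: [0.2, -0.0, -0.0]
opening: 0.0876
gripper_force: 0.0
```

Call:
send_rows:
  plan:
    - [[0, 0, 0, 0, 0, 0], [0, 0, 0, 0, 0, 0], [0, 0, 0, 0, 0, 0], [0, 0, 0, 0, 0, 0], [0, 0, 0, 0, 0, 0], [0, 0, 0, 0, 0, 0], [0, 0, 0, 0, 0, 0], [0, 0, 0, 0, 0, 0]]
  fingers: 0

```text
clock: 3.2
tool_pos: [0.5564, 0.0019, 0.0067]
orientation: [-180.0, -0.0, 12.3]
force: [-0.3, -0.3, 0.3]
opening: 0.0399
gripper_force: 0.0
```

```bash
python3 - <<'E'
from h import *
o=ctrl.get_obs(); print(o['opening'],o['gripper_force'])
go(.556,.0015,.08,12.4); go(.502,.192,.08,12.4)
E
```

```text
0.039926655498416445 0.0
t 3.2 tcp [0.5564 0.0019 0.0067] [-180.    -0.    12.3] j [ 20.  21. -27.   0. -42.  82.] -> shift cm [-0.04  0.03 -7.33] turn [-0.   -0.02 -0.09]
t 3.2 tcp [0.5564 0.0019 0.0067] [-180.    -0.    12.3] j [ 20.  21. -27.   0. -42.  82.] -> shift cm [ -1.25 -19.74  -7.33] turn [-0.   -0.02 -0.09]
```

To row units: -4.5 cm / 40 = -0.1125, -3 cm / 40 = -0.075.

Call:
send_rows:
  plan:
    - [[0, 0, 0, 0, 0, 0], [0, 0, 0, 0, 0, 0], [0, 0, 0, 0, 0, 0], [0, 0, 0, 0, 0, 0], [0, 0, -0.0125, 0, 0, 0], [0, 0, -0.0375, 0, 0, 0], [0, 0, -0.075, 0, 0, 0], [0, 0, -0.1125, 0, 0, 0]]

```text
clock: 3.87
tool_pos: [0.5562, 0.0018, 0.0526]
orientation: [180.0, 0.0, 12.3]
force: [0.3, -0.8, 0.0]
opening: 0.0006
gripper_force: 0.0
```

To row units: -19.7 cm / 40 = -0.4925, -18.5 cm / 40 = -0.4625.

Call:
send_rows:
  plan:
    - [[-0.0025, -0.0375, -0.0125, 0, 0, 0], [-0.0075, -0.1, -0.0125, 0, 0, 0], [-0.0125, -0.175, -0.0125, 0, 0, 0], [-0.0175, -0.25, -0.0125, 0, 0, 0], [-0.0225, -0.325, -0.0125, 0, 0, 0], [-0.0275, -0.4, -0.0125, 0, 0, 0], [-0.03, -0.4625, -0.0125, 0, 0, 0], [-0.0313, -0.4925, -0.0125, 0, 0, 0]]

```text
clock: 4.53
tool_pos: [0.5019, 0.1944, 0.0577]
orientation: [-180.0, -0.1, 12.4]
force: [-0.5, -0.4, -0.4]
opening: 0.0004
gripper_force: 0.0
```

Call:
send_rows:
  plan:
    - [[0, 0, 0, 0, 0, 0], [0, 0, 0, 0, 0, 0], [0, 0, 0, 0, 0, 0]]

```text
clock: 4.78
tool_pos: [0.5021, 0.1911, 0.0568]
orientation: [180.0, -0.0, 12.3]
force: [0.8, 0.1, 0.1]
opening: 0.0004
gripper_force: 0.0
```

```bash
python3 - <<'E'
from h import *
o=ctrl.get_obs(); print(o['opening'],o['gripper_force'],o['force'])
for i in range(3): ctrl.snapshot('side'); print(ctrl.get_obs()['tool_pos'])
snap('side','s2')
go(.502,.192,.016,12.4)
s=load('s2'); cv2.imwrite('pics/s2c.png',cv2.resize(s['img'][130:280,140:340],(800,600))[:,:,::-1])
E
```

```text
0.00042173017214448203 0.0 [0.7745173  0.11378554 0.06512421]
[0.50216641 0.19079981 0.05664776]
[0.50224689 0.19071315 0.05659776]
[0.50224984 0.19070811 0.05654954]
t 4.98 tcp [0.5022 0.1908 0.0565] [180.    0.   12.2] j [ 42.  15. -27.   0. -47.  61.] -> shift cm [ 0.   -0.12  4.05] turn [ 0.    0.01 -0.16]
```

View pics/s2c.png

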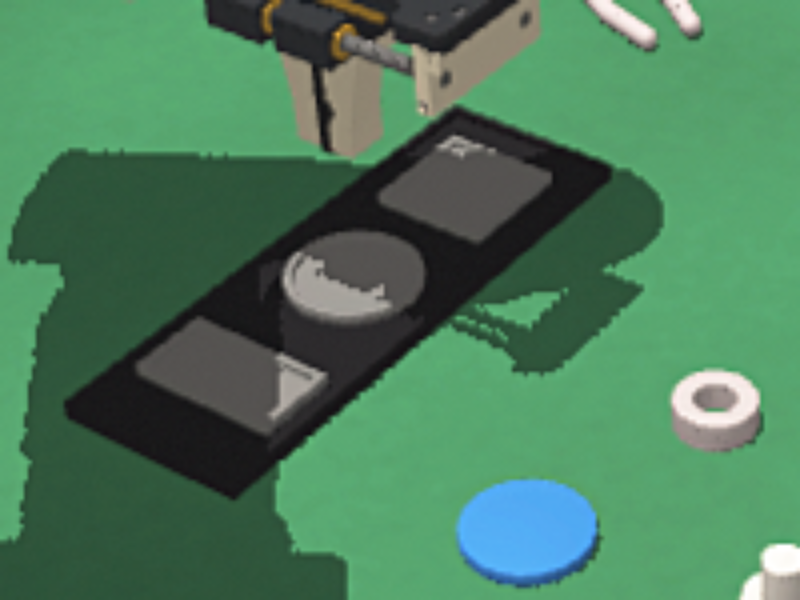

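The gripper shut on nothing and the collar still lies at (319,232), unmoved. The finger tip shows near (222,168) in the side view. I'll check that against the projected TCP before trying again.

```bash
python3 - <<'E'
from h import *
np.set_printoptions(precision=4,suppress=True)
s=load('s2'); o=ctrl.get_obs()
print('tcp proj',proj(s,o['tool_pos']), 'grasp',proj(s,o['tool_pos']+[0,0,.019]))
a=snap('scene','a2'); print('scene proj',proj(a,o['tool_pos']))
u,v=proj(a,o['tool_pos'])[0].astype(int); 
w=snap('wrist','w2'); print('wrist proj',proj(w,o['tool_pos']))
i=np.hstack([cv2.resize(a['img'][v-90:v+90,u-60:u+60],(400,600)),cv2.resize(w['img'],(400,300)).repeat(1,0) if 0 else np.vstack([cv2.resize(w['img'],(400,300)),np.zeros((300,400,3),np.uint8)])])
cv2.imwrite('pics/c2.png',i[:,:,::-1]); print(o['opening'],o['tool_pos'])
E
```

```text
tcp proj [[226.1944 179.1006]] grasp [[225.1946 170.6869]]
scene proj [[410.5271 181.9318]]
wrist proj [[316.6334 277.5598]]
0.0006449101544937354 [0.5022 0.1908 0.0565]
```

View pics/c2.png

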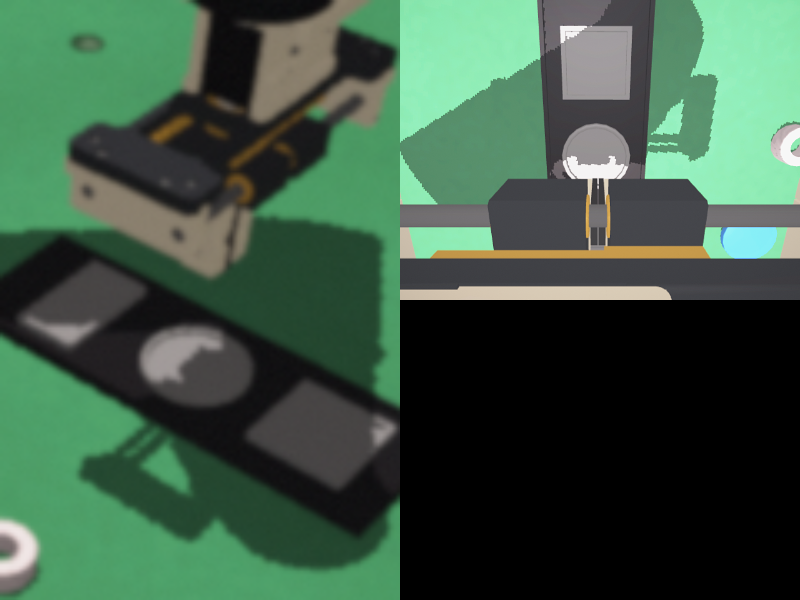

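```bash
python3 - <<'E'
from h import *
a,s=load('a2'),load('s2')
for p,q in(((419.5,172.4),(221,167.5)),((419.5,172.4),(224,168)),((414,174),(228,168))):
    X=tri(a,p,s,q); print(X,proj(a,X),proj(s,X))
w=load('w1'); 
# tool pose at w1 check: known points predicted vs seen in s2 for the collar
print(proj(s,[.556,.0015,.008]))
E
```

```text
[0.50528613 0.20797869 0.07329806] [[419.34875091 172.64403166]] [[220.84218658 167.25144175]]
[0.50797465 0.20374699 0.07483725] [[418.82790151 173.47531869]] [[223.30869339 166.90480556]]
[0.50821324 0.18976458 0.07949056] [[413.88482149 174.18546841]] [[227.87959349 167.81216896]]
[[318.14024546 232.43261192]]
```

```bash
python3 - <<'E'
from h import *
a,s=load('a2'),load('s2'); o=ctrl.get_obs(); R=Ro.from_euler('z',o['orientation'][2],degrees=True)
for z in(.0565,.065,.07,.075,.08):
    t=np.array([*o['tool_pos'][:2],z]); print(z,proj(a,[t+R.apply([d,0,0]) for d in(.0095,0,-.0095)]).round(1).tolist(),proj(s,[t+R.apply([d,0,0]) for d in(.0095,0,-.0095)]).round(1).tolist())
i=np.hstack([cv2.resize(a['img'][150:190,390:430],(400,400),interpolation=0),cv2.resize(s['img'][145:185,205:245],(400,400),interpolation=0)])
cv2.imwrite('pics/c3.png',i[:,:,::-1])
E
```

```text
0.0565 [[414.7, 183.9], [410.6, 181.9], [406.6, 179.8]] [[229.3, 176.6], [226.1, 179.0], [222.9, 181.5]]
0.065 [[415.3, 180.5], [411.2, 178.4], [407.2, 176.4]] [[228.9, 172.8], [225.7, 175.3], [222.4, 177.8]]
0.07 [[415.6, 178.4], [411.5, 176.4], [407.5, 174.3]] [[228.7, 170.6], [225.4, 173.1], [222.1, 175.6]]
0.075 [[416.0, 176.3], [411.9, 174.3], [407.8, 172.2]] [[228.4, 168.4], [225.1, 170.9], [221.8, 173.3]]
0.08 [[416.4, 174.2], [412.2, 172.2], [408.1, 170.1]] [[228.1, 166.2], [224.9, 168.6], [221.6, 171.1]]
```

View pics/c3.png

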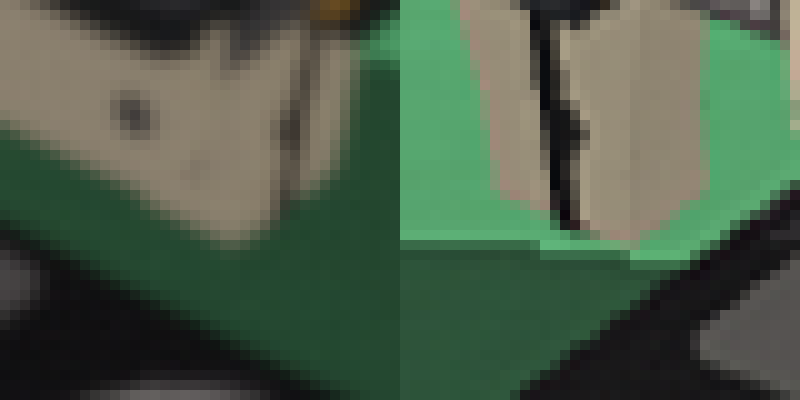

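```bash
python3 - <<'E'
from h import *
w=load('w2'); o=ctrl.get_obs(); R=Ro.from_euler('z',o['orientation'][2],degrees=True)
for dz in(0,.01,.02,.03,.04): print(dz,proj(w,[o['tool_pos']+R.apply([d,0,dz]) for d in(.0095,.011,0)]).round(1).tolist())
cv2.imwrite('pics/c4.png',cv2.resize(w['img'][260:380,240:400],(800,600),interpolation=0)[:,:,::-1])
E
```

```text
0 [[316.2, 259.9], [316.2, 257.1], [316.2, 277.4]]
0.01 [[316.2, 266.7], [316.2, 263.7], [316.2, 284.9]]
0.02 [[316.2, 274.1], [316.2, 271.0], [316.2, 293.2]]
0.03 [[316.2, 282.3], [316.2, 279.1], [316.2, 302.4]]
0.04 [[316.1, 291.5], [316.1, 288.2], [316.1, 312.6]]
```

View pics/c4.png

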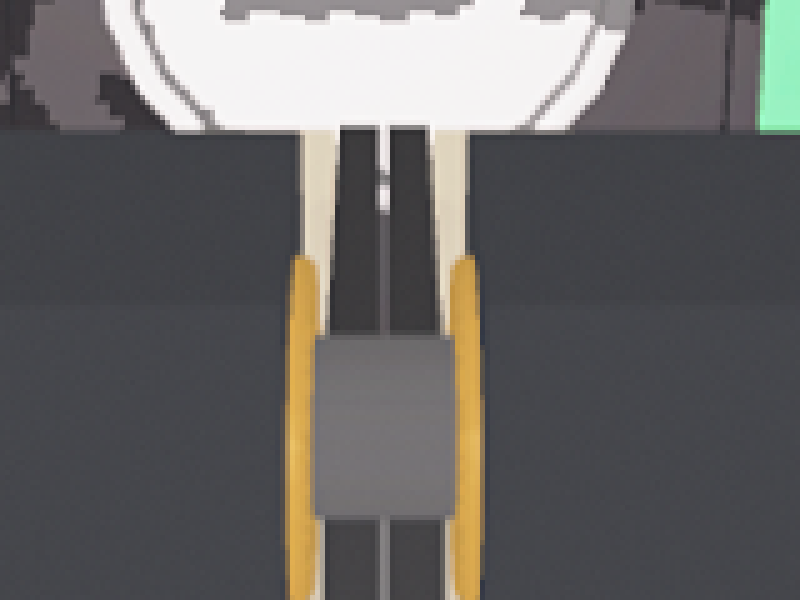

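Closer crops: the finger tips' lower edge is at (418,171) in scene, (222,168) in side and (316,285) in wrist. All three views put the real tips about 30 mm above the reported TCP, so the fingers closed above the 16 mm collar. I go back and descend deeper in small steps, watching force.

To row units: 19.6 cm / 40 = 0.49, 18.5 cm / 40 = 0.4625.

Call:
send_rows:
  plan:
    - [[0.0025, 0.05, 0, 0, 0, 0], [0.0075, 0.125, 0, 0, 0, 0], [0.0125, 0.2125, 0, 0, 0, 0], [0.0175, 0.3, 0, 0, 0, 0], [0.025, 0.3875, 0, 0, 0, 0], [0.03, 0.4625, 0, 0, 0, 0], [0.0308, 0.49, 0, 0, 0, 0], [0.0308, 0.49, 0, 0, 0, 0]]
  fingers: 1

```text
clock: 5.75
tool_pos: [0.556, 0.0001, 0.0562]
orientation: [180.0, 0.0, 12.1]
force: [0.6, 1.2, -0.2]
opening: 0.0484
gripper_force: 0.0
```

To row units: 7 cm / 40 = 0.175, 6.8 cm / 40 = 0.17.

Call:
send_rows:
  plan:
    - [[0, 0, 0.025, 0, 0, 0], [0, 0, 0.0625, 0, 0, 0], [0, 0, 0.1, 0, 0, 0], [0, 0, 0.13, 0, 0, 0], [0, 0, 0.155, 0, 0, 0], [0, 0, 0.17, 0, 0, 0], [0, 0, 0.175, 0, 0, 0], [0, 0, 0.175, 0, 0, 0]]

```text
clock: 6.42
tool_pos: [0.5556, 0.0032, -0.014]
orientation: [180.0, 0.1, 12.4]
force: [-0.3, 0.2, 0.1]
opening: 0.0877
gripper_force: 0.0
```

```bash
python3 - <<'E'
from h import *
a=snap('side','s5'); print(ctrl.get_obs()['force'],ctrl.get_obs()['opening'])
cv2.imwrite('pics/s5c.png',cv2.resize(a['img'][160:280,240:400],(800,600))[:,:,::-1])
go(.556,.0015,-.024,12.4)
E
```

```text
[ 0.18780866 -0.1479137   0.50025927] 0.08762442197231003
t 6.47 tcp [ 0.556   0.0032 -0.0135] [180.    0.   12.3] j [ 21.  22. -28.   0. -39.  82.] -> shift cm [-0.03  0.16  1.05] turn [ 0.01  0.   -0.05]
```

View pics/s5c.png

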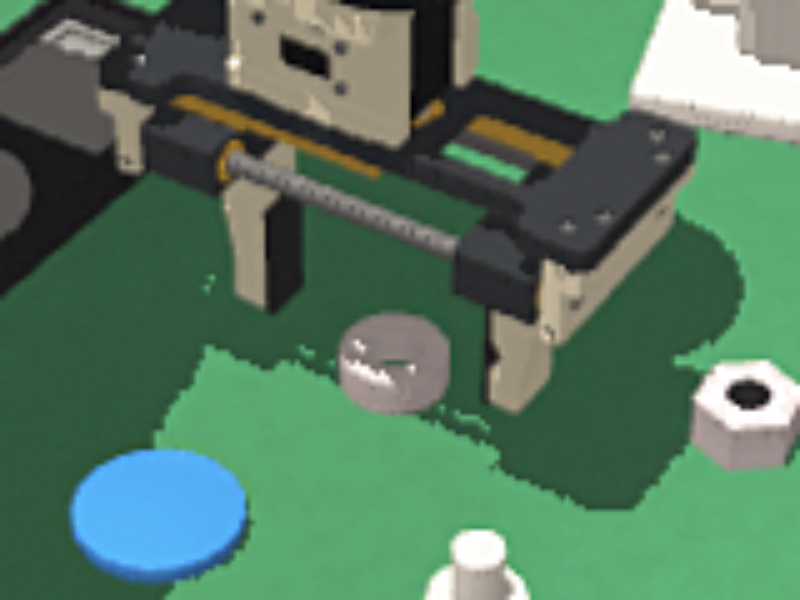

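Confirmed: at reported z = -13.5 mm there is no contact, and the fingers straddle the collar with their tips still above the bench. I go down about 1 cm more and close.

To row units: 1.1 cm / 40 = 0.0275, 0.8 cm / 40 = 0.02.

Call:
send_rows:
  plan:
    - [[0, 0.0025, 0.01, 0, 0, 0], [0, 0.0038, 0.02, 0, 0, 0], [0, 0.0038, 0.0275, 0, 0, 0], [0, 0.0038, 0.0275, 0, 0, 0]]

```text
clock: 6.8
tool_pos: [0.5558, 0.0012, -0.0251]
orientation: [-180.0, 0.0, 12.3]
force: [-0.1, -0.4, -0.6]
opening: 0.0874
gripper_force: 0.0
```

Call:
send_rows:
  plan:
    - [[0, 0, 0, 0, 0, 0], [0, 0, 0, 0, 0, 0], [0, 0, 0, 0, 0, 0], [0, 0, 0, 0, 0, 0], [0, 0, 0, 0, 0, 0], [0, 0, 0, 0, 0, 0], [0, 0, 0, 0, 0, 0], [0, 0, 0, 0, 0, 0]]
  fingers: 0

```text
clock: 7.47
tool_pos: [0.5562, 0.0014, -0.0245]
orientation: [-180.0, -0.0, 12.3]
force: [0.0, -0.1, 0.3]
opening: 0.0397
gripper_force: 0.5
```

Call:
send_rows:
  plan:
    - [[0, 0, 0, 0, 0, 0], [0, 0, 0, 0, 0, 0], [0, 0, 0, 0, 0, 0], [0, 0, 0, 0, 0, 0]]

```text
clock: 7.8
tool_pos: [0.5562, 0.0014, -0.0245]
orientation: [180.0, -0.0, 12.3]
force: [-0.5, -0.2, -0.6]
opening: 0.0387
gripper_force: 30.0
```

```bash
python3 - <<'E'
from h import *
o=ctrl.get_obs(); print(o['opening'],o['gripper_force'],o['force']); go(.502,.192,.04,12.4)
E
```

```text
0.03869041504389698 30.0001922249794 [-0.46039584 -0.20735257 -0.62076733]
t 7.8 tcp [ 0.5562  0.0014 -0.0245] [180.   -0.   12.3] j [ 20.  23. -29.   0. -38.  82.] -> shift cm [ -1.23 -19.78  -6.45] turn [ 0.   -0.   -0.08]
```

To row units: -10.8 cm / 40 = -0.27, -8 cm / 40 = -0.2.

Call:
send_rows:
  plan:
    - [[0, 0, -0.0125, 0, 0, 0], [0, 0, -0.0375, 0, 0, 0], [0, -0.005, -0.075, 0, 0, 0], [-0.0025, -0.025, -0.1125, 0, 0, 0], [-0.005, -0.07, -0.1375, 0, 0, 0], [-0.0075, -0.13, -0.15, 0, 0, 0], [-0.0125, -0.2, -0.15, 0, 0, 0], [-0.0175, -0.27, -0.15, 0, 0, 0]]

```text
clock: 8.47
tool_pos: [0.5265, 0.1064, 0.0371]
orientation: [-180.0, -0.1, 12.3]
force: [0.9, 0.3, -1.5]
opening: 0.0383
gripper_force: 30.0
```

To row units: -9 cm / 40 = -0.225, -8.6 cm / 40 = -0.215.

Call:
send_rows:
  plan:
    - [[-0.005, -0.07, 0, 0, 0, 0], [-0.0088, -0.13, 0, 0, 0, 0], [-0.0113, -0.18, 0, 0, 0, 0], [-0.0133, -0.215, 0, 0, 0, 0], [-0.0133, -0.225, 0, 0, 0, 0], [-0.0133, -0.225, 0, 0, 0, 0], [-0.0133, -0.225, 0, 0, 0, 0], [-0.0133, -0.225, 0, 0, 0, 0]]

```text
clock: 9.13
tool_pos: [0.502, 0.1915, 0.0356]
orientation: [180.0, 0.0, 12.3]
force: [-0.6, -0.4, -1.0]
opening: 0.0382
gripper_force: 30.0
```

```bash
python3 - <<'E'
from h import *
o=ctrl.get_obs(); print(o['opening'],o['gripper_force'],o['force']); go(.502,.192,-.015,12.4)
E
```

```text
0.038213845572563694 29.99987677205354 [-0.55503177 -0.38903135 -1.00755749]
t 9.13 tcp [0.502  0.1915 0.0356] [180.    0.   12.3] j [ 42.  17. -28.  -0. -45.  60.] -> shift cm [ 0.01 -0.05  5.06] turn [ 0.    0.01 -0.12]
```

To row units: 5 cm / 40 = 0.125, 4.85 cm / 40 = 0.1213.

Call:
send_rows:
  plan:
    - [[0, 0, 0.03, 0, 0, 0], [0, 0, 0.06, 0, 0, 0], [0, 0, 0.085, 0, 0, 0], [0, 0, 0.105, 0, 0, 0], [0, 0, 0.115, 0, 0, 0], [0, 0, 0.1213, 0, 0, 0], [0, 0, 0.125, 0, 0, 0], [0, 0, 0.125, 0, 0, 0]]

```text
clock: 9.8
tool_pos: [0.502, 0.1922, -0.0146]
orientation: [180.0, 0.0, 12.3]
force: [-0.7, 0.1, 0.0]
opening: 0.0384
gripper_force: 30.0
```

```bash
python3 - <<'E'
from h import *
o=ctrl.get_obs(); print(o['opening'],o['gripper_force'],o['force']); go(.502,.192,-.015,12.4)
E
```

```text
0.03838207331760291 29.999826522544026 [-0.66073603  0.07038893  0.04698615]
t 9.8 tcp [ 0.502   0.1922 -0.0146] [180.    0.   12.3] j [ 42.  21. -31.   0. -38.  60.] -> shift cm [-0.01  0.02  0.04] turn [ 0.    0.   -0.09]
```

To row units: 0.05 cm / 40 = 0.0013.

Call:
send_rows:
  plan:
    - [[0, 0, 0.0013, 0, 0, 0], [0, 0, 0.0013, 0, 0, 0], [0, 0, 0.0013, 0, 0, 0]]

```text
clock: 10.05
tool_pos: [0.5021, 0.1924, -0.0147]
orientation: [-180.0, -0.0, 12.3]
force: [0.3, -0.5, -0.0]
opening: 0.0384
gripper_force: 30.0
```

Call:
send_rows:
  plan:
    - [[0, 0, 0, 0, 0, 0], [0, 0, 0, 0, 0, 0], [0, 0, 0, 0, 0, 0], [0, 0, 0, 0, 0, 0], [0, 0, 0, 0, 0, 0]]
  fingers: 0.7

```text
clock: 10.47
tool_pos: [0.502, 0.1922, -0.015]
orientation: [-180.0, -0.0, 12.3]
force: [-0.6, -0.8, -1.1]
opening: 0.0605
gripper_force: 0.0
```

To row units: -10 cm / 40 = -0.25, -9 cm / 40 = -0.225.

Call:
send_rows:
  plan:
    - [[0, 0, -0.015, 0, 0, 0], [0, 0, -0.045, 0, 0, 0], [0, 0, -0.085, 0, 0, 0], [0, 0, -0.13, 0, 0, 0], [0, 0, -0.18, 0, 0, 0], [0, 0, -0.225, 0, 0, 0], [0, 0, -0.25, 0, 0, 0], [0, 0, -0.25, 0, 0, 0]]

```text
clock: 11.13
tool_pos: [0.5033, 0.1931, 0.0876]
orientation: [-179.9, -0.2, 12.3]
force: [-0.8, -0.3, -0.2]
opening: 0.0612
gripper_force: 0.0
```

```bash
python3 - <<'E'
from h import *
s=snap('side','s6'); a=snap('scene','a6'); snap('wrist','w6')
cv2.imwrite('pics/c6.png',np.hstack([cv2.resize(s['img'][160:240,190:270],(400,400)),cv2.resize(a['img'][160:240,370:450],(400,400))])[:,:,::-1])
go(.4925,-.1,.06,12.4)
E
```

```text
t 11.28 tcp [0.5014 0.1919 0.0843] [1.80e+02 1.00e-01 1.23e+01] j [ 42.  14. -25.  -0. -51.  60.] -> shift cm [-7.09 28.33  2.44] turn [ 0.    0.05 -0.1 ]
```

View pics/c6.png

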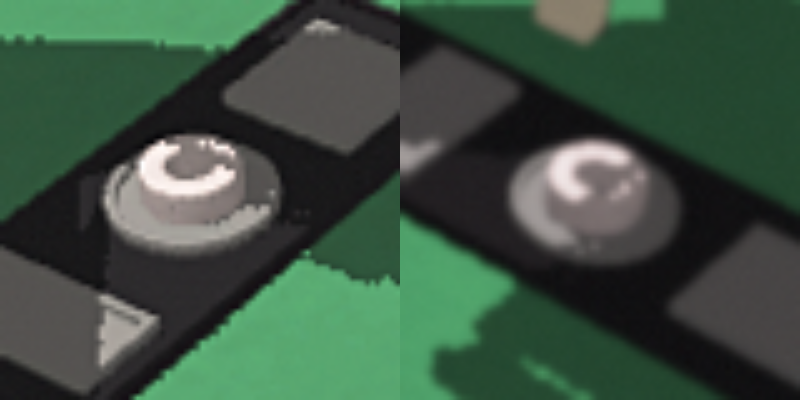

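The collar lies flat and near centred in the round pocket, ring at about (228,195) in side and (409,197) in scene. Next is the small round block, with a closer wrist look.

To row units: 27.3 cm / 40 = 0.6825, 23.7 cm / 40 = 0.5925.

Call:
send_rows:
  plan:
    - [[-0.01, 0.0375, 0, 0, 0, 0], [-0.035, 0.125, -0.005, 0, 0, 0], [-0.06, 0.2125, -0.01, 0, 0, 0], [-0.09, 0.3075, -0.015, 0, 0, 0], [-0.12, 0.4025, -0.02, 0, 0, 0], [-0.15, 0.4975, -0.025, 0, 0, 0], [-0.18, 0.5925, -0.03, 0, 0, 0], [-0.21, 0.6825, -0.035, 0, 0, 0]]
  fingers: 0.7

```text
clock: 11.95
tool_pos: [0.4765, -0.0948, 0.0981]
orientation: [-180.0, 0.1, 12.3]
force: [0.9, 0.4, 0.7]
opening: 0.0613
gripper_force: 0.0
```

Call:
send_rows:
  plan:
    - [[-0.03, 0.02, 0, 0, 0, 0], [-0.06, 0.03, 0, 0, 0, 0], [-0.075, 0.03, 0, 0, 0, 0], [-0.075, 0.03, 0, 0, 0, 0], [-0.075, 0.03, 0, 0, 0, 0]]

```text
clock: 12.37
tool_pos: [0.4513, -0.1098, 0.099]
orientation: [180.0, -0.0, 12.4]
force: [-0.1, 1.0, 0.0]
opening: 0.0616
gripper_force: 0.0
```

```bash
python3 - <<'E'
from h import *
w=snap('wrist','w7'); b=load('side0')
print(proj(w,[[.4925,-.1,.0],[.4925,-.1,.03],[.4925,-.1,.008]]))
cv2.imwrite('pics/w7.png',w['img'][:,:,::-1]); go(.4925,-.1,-.02,12.4)
E
```

```text
[[315.47796658 172.85392308]
 [315.36485186 178.00161977]
 [315.45009048 174.12252676]]
t 12.42 tcp [ 0.4518 -0.1096  0.0991] [180.   -0.   12.4] j [ 11.   6. -33.   0. -51.  92.] -> shift cm [ 4.18 -0.07 11.91] turn [ 0.01 -0.03  0.01]
```

View pics/w7.png

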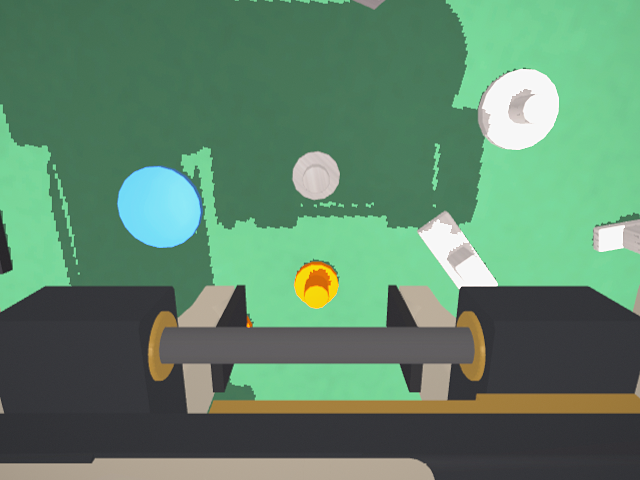

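Wrist view: the small block's foot is centred near (316,176), 2 px from the prediction. Orange decoy at (316,285), large round block (519,109), long oblong (460,255).

```bash
python3 - <<'E'
from h import *
w=load('w7'); g=cv2.cvtColor(w['img'],cv2.COLOR_RGB2HSV)
m=np.zeros(g.shape[:2],np.uint8); m[140:210,280:352]=(g[...,1]<75)[140:210,280:352]
c=max(cv2.findContours(m,0,1)[0],key=cv2.contourArea); e=cv2.fitEllipse(c); print(e)
for z in(.006,.008): print(ray(w,e[0],z), cv2.minEnclosingCircle(ray(w,c[:,0],z)[:,:2].astype(np.float32)))
p=ray(w,e[0],.007)[0]; go(p[0],p[1],-.02,12.4)
b,a=load('side0'),load('scene0'); print(tri(w,e[0],a,proj(a,p)[0]), proj(a,[*p[:2],.03]),proj(b,[*p[:2],.03]))
for s,k in((a,(282,260)),(b,(335,278))):
    h=cv2.cvtColor(s['img'],cv2.COLOR_RGB2HSV); mm=np.zeros(h.shape[:2],np.uint8); mm[k[1]-25:k[1]+25,k[0]-18:k[0]+18]=(h[...,1]<75)[k[1]-25:k[1]+25,k[0]-18:k[0]+18]
    q=max(cv2.findContours(mm,0,1)[0],key=cv2.contourArea)[:,0]; t=q[q[:,1]<=q[:,1].min()+1]; print('stem top edge',t.mean(0),'z where ray meets',[ (z,ray(s,t.mean(0),z)[0,:2].round(4).tolist()) for z in(.02,.03,.04)])
E
```

```text
((315.4788818359375, 175.15692138671875), (47.377479553222656, 48.58242416381836), 2.262253761291504)
[[ 0.49156721 -0.10022046  0.006     ]] ((0.4911419153213501, -0.10035313665866852), 0.01761174388229847)
[[ 0.49179625 -0.10017523  0.008     ]] ((0.4913739860057831, -0.10030703246593475), 0.01748785190284252)
t 12.42 tcp [ 0.4518 -0.1096  0.0991] [180.   -0.   12.4] j [ 11.   6. -33.   0. -51.  92.] -> shift cm [ 4.1  -0.06 11.91] turn [ 0.01 -0.03  0.01]
[ 0.49168173 -0.10019784  0.007     ] [[280.8878798  251.37116284]] [[334.86530841 269.36662908]]
stem top edge [281.         248.33333333] z where ray meets [(0.02, [0.4771, -0.092]), (0.03, [0.4856, -0.0963]), (0.04, [0.494, -0.1005])]
stem top edge [335.5 266.3] z where ray meets [(0.02, [0.5053, -0.0891]), (0.03, [0.4976, -0.096]), (0.04, [0.4899, -0.1029])]
```

To row units: 11.6 cm / 40 = 0.29, 4.1 cm / 40 = 0.1025.

Call:
send_rows:
  plan:
    - [[0.035, 0, 0.025, 0, 0, 0], [0.075, 0, 0.0875, 0, 0, 0], [0.1, -0.0013, 0.1625, 0, 0, 0], [0.1025, -0.0013, 0.225, 0, 0, 0], [0.1025, -0.0013, 0.265, 0, 0, 0], [0.1025, -0.0013, 0.2825, 0, 0, 0], [0.1025, -0.0013, 0.29, 0, 0, 0], [0.1025, -0.0013, 0.29, 0, 0, 0]]

```text
clock: 13.08
tool_pos: [0.4916, -0.1008, -0.0172]
orientation: [180.0, 0.0, 12.4]
force: [0.1, 0.1, 0.8]
opening: 0.0613
gripper_force: 0.0
```

Call:
send_rows:
  plan:
    - [[0, 0, 0, 0, 0, 0], [0, 0, 0, 0, 0, 0], [0, 0, 0, 0, 0, 0], [0, 0, 0, 0, 0, 0], [0, 0, 0, 0, 0, 0], [0, 0, 0, 0, 0, 0], [0, 0, 0, 0, 0, 0], [0, 0, 0, 0, 0, 0]]
  fingers: 0

```text
clock: 13.75
tool_pos: [0.4914, -0.1014, -0.0168]
orientation: [180.0, -0.0, 12.3]
force: [-0.4, 0.4, 2.1]
opening: 0.0169
gripper_force: 30.0
```

Call:
send_rows:
  plan:
    - [[0, 0, 0, 0, 0, 0], [0, 0, 0, 0, 0, 0], [0, 0, 0, 0, 0, 0], [0, 0, 0, 0, 0, 0]]

```text
clock: 14.08
tool_pos: [0.4913, -0.1014, -0.0169]
orientation: [180.0, -0.0, 12.3]
force: [-1.5, -0.0, 4.0]
opening: 0.0171
gripper_force: 30.0
```

```bash
python3 - <<'E'
from h import *
o=ctrl.get_obs(); print(o['opening'],o['gripper_force'],o['force']); go(.502,.192,.06,12.4)
E
```

```text
0.017131733116261493 30.00085562467575 [-1.46776318 -0.04067607  3.95773022]
t 14.08 tcp [ 0.4913 -0.1014 -0.0169] [180.   -0.   12.3] j [ 11.  19. -36.   0. -36.  91.] -> shift cm [  7.3  -28.44  -7.7 ] turn [ 0.01 -0.   -0.08]
```

To row units: -11.6 cm / 40 = -0.29, -7.7 cm / 40 = -0.1925.

Call:
send_rows:
  plan:
    - [[0, 0, -0.0125, 0, 0, 0], [0, 0, -0.0375, 0, 0, 0], [0.0025, -0.0075, -0.075, 0, 0, 0], [0.0075, -0.03, -0.12, 0, 0, 0], [0.02, -0.075, -0.1625, 0, 0, 0], [0.035, -0.14, -0.1875, 0, 0, 0], [0.055, -0.215, -0.1925, 0, 0, 0], [0.075, -0.29, -0.1925, 0, 0, 0]]

```text
clock: 14.75
tool_pos: [0.4963, 0.0196, 0.0613]
orientation: [-180.0, -0.1, 12.2]
force: [0.6, 0.2, -1.8]
opening: 0.0171
gripper_force: 30.0
```

To row units: -16.8 cm / 40 = -0.42, -16 cm / 40 = -0.4.

Call:
send_rows:
  plan:
    - [[0.02, -0.075, 0, 0, 0, 0], [0.04, -0.15, 0, 0, 0, 0], [0.06, -0.225, 0, 0, 0, 0], [0.0775, -0.3, 0, 0, 0, 0], [0.0925, -0.36, 0, 0, 0, 0], [0.1025, -0.4, 0, 0, 0, 0], [0.1075, -0.42, 0, 0, 0, 0], [0.1075, -0.42, 0, 0, 0, 0]]

```text
clock: 15.42
tool_pos: [0.5021, 0.193, 0.0598]
orientation: [180.0, 0.0, 12.4]
force: [-0.6, 0.3, 0.0]
opening: 0.017
gripper_force: 30.0
```

Call:
send_rows:
  plan:
    - [[0, 0, 0, 0, 0, 0], [0, 0, 0, 0, 0, 0], [0, 0, 0, 0, 0, 0]]

```text
clock: 15.67
tool_pos: [0.5019, 0.1906, 0.0599]
orientation: [180.0, 0.0, 12.2]
force: [-0.3, -0.7, -0.7]
opening: 0.017
gripper_force: 30.0
```

```bash
python3 - <<'E'
from h import *
o=ctrl.get_obs(); print(o['opening'],o['gripper_force'],o['force']); go(.502,.192,.009,12.4)
# collar top ring centre, measured from w6 taken after placing, and pixels
w=load('w6'); print(proj(w,[.502,.192,.025]))
for n,k in(('s6',(228,195)),('a6',(409,197))): print(n,ray(load(n),k,.017)[0].round(4))
E
```

```text
0.016977203420113142 29.99997764825821 [-0.26182796 -0.71213126 -0.7165374 ]
t 15.67 tcp [0.5019 0.1906 0.0599] [180.    0.   12.2] j [ 42.  15. -27.  -0. -48.  61.] -> shift cm [ 0.05 -0.14  5.09] turn [ 0.01  0.03 -0.15]
[[316.88108241 243.98080556]]
s6 [0.5039 0.1935 0.017 ]
a6 [0.5025 0.1934 0.017 ]
```

To row units: 5 cm / 40 = 0.125, -0.14 cm / 40 = -0.0035.

Call:
send_rows:
  plan:
    - [[0.0013, -0.0025, 0.03, 0, 0, 0], [0.0013, -0.0035, 0.06, 0, 0, 0], [0.0013, -0.0035, 0.085, 0, 0, 0], [0.0013, -0.0035, 0.105, 0, 0, 0], [0.0013, -0.0035, 0.115, 0, 0, 0], [0.0013, -0.0035, 0.1213, 0, 0, 0], [0.0013, -0.0035, 0.125, 0, 0, 0], [0.0013, -0.0035, 0.125, 0, 0, 0]]

```text
clock: 16.33
tool_pos: [0.5024, 0.1932, 0.0099]
orientation: [180.0, -0.0, 12.3]
force: [0.6, 0.3, 0.3]
opening: 0.017
gripper_force: 30.0
```

To row units: 0.05 cm / 40 = 0.0013.

Call:
send_rows:
  plan:
    - [[0, 0, 0.0013, 0, 0, 0], [0, 0, 0.0013, 0, 0, 0], [0, 0, 0.0013, 0, 0, 0]]

```text
clock: 16.58
tool_pos: [0.5024, 0.1934, 0.0098]
orientation: [-180.0, -0.0, 12.3]
force: [-0.2, -0.6, -1.4]
opening: 0.0169
gripper_force: 30.0
```

```bash
python3 - <<'E'
from h import *
o=ctrl.get_obs(); print(o['opening'],o['gripper_force'],o['force']); go(.502,.192,.008,12.4)
E
```

```text
0.016891212007904163 29.999820291996002 [-0.20902835 -0.56724817 -1.4158952 ]
t 16.58 tcp [0.5024 0.1934 0.0098] [-180.    -0.    12.3] j [ 42.  19. -30.   0. -41.  60.] -> shift cm [-0.07  0.13  0.18] turn [-0.02 -0.04 -0.08]
```

Call:
send_rows:
  plan:
    - [[0, 0.0025, 0.0013, 0, 0, 0], [0, 0.0025, 0.0025, 0, 0, 0], [0, 0.0025, 0.0038, 0, 0, 0], [0, 0.0025, 0.0038, 0, 0, 0], [0, 0.0025, 0.0038, 0, 0, 0]]

```text
clock: 17.0
tool_pos: [0.5025, 0.1922, 0.0081]
orientation: [-180.0, -0.0, 12.3]
force: [-2.1, -0.9, 2.3]
opening: 0.0168
gripper_force: 30.0
```

Call:
send_rows:
  plan:
    - [[0, 0, 0, 0, 0, 0], [0, 0, 0, 0, 0, 0]]

```text
clock: 17.17
tool_pos: [0.5025, 0.1922, 0.0081]
orientation: [180.0, -0.0, 12.3]
force: [-1.5, -0.1, 3.2]
opening: 0.0169
gripper_force: 30.0
```

Contact at about 3 N at the expected height, so I release.

Call:
send_rows:
  plan:
    - [[0, 0, 0, 0, 0, 0], [0, 0, 0, 0, 0, 0], [0, 0, 0, 0, 0, 0], [0, 0, 0, 0, 0, 0], [0, 0, 0, 0, 0, 0], [0, 0, 0, 0, 0, 0]]
  fingers: 0.6

```text
clock: 17.67
tool_pos: [0.5024, 0.1922, 0.0079]
orientation: [180.0, 0.0, 12.3]
force: [-0.1, 0.1, -0.6]
opening: 0.0499
gripper_force: 0.0
```

To row units: -9 cm / 40 = -0.225, -8.2 cm / 40 = -0.205.

Call:
send_rows:
  plan:
    - [[0, 0, -0.015, 0, 0, 0], [0, 0, -0.045, 0, 0, 0], [0, 0, -0.085, 0, 0, 0], [0, 0, -0.13, 0, 0, 0], [0, 0, -0.175, 0, 0, 0], [0, 0, -0.205, 0, 0, 0], [0, 0, -0.225, 0, 0, 0], [0, 0, -0.225, 0, 0, 0]]

```text
clock: 18.33
tool_pos: [0.5034, 0.1929, 0.1]
orientation: [-179.9, -0.2, 12.3]
force: [0.6, 0.5, -0.4]
opening: 0.0528
gripper_force: 0.0
```

```bash
python3 - <<'E'
from h import *
s=snap('side','s8'); a=snap('scene','a8')
cv2.imwrite('pics/c8.png',np.hstack([cv2.resize(s['img'][150:230,190:270],(400,400)),cv2.resize(a['img'][150:230,370:450],(400,400))])[:,:,::-1])
# nut: hexagon direction from w1 and centre
w=load('w1'); P=np.array([[541,123],[541,147],[521,163],[490,153],[489,131],[508,115]])
g=cv2.cvtColor(w['img'],cv2.COLOR_RGB2HSV); m=((g[...,1]<75)&(g[...,2]>215)).astype(np.uint8); m[:, :480]=0; m[:,550:]=0; m[:100]=0; m[175:]=0
c=max(cv2.findContours(m,0,1)[0],key=cv2.contourArea); h=cv2.convexHull(c); p=cv2.approxPolyDP(h,3,True)[:,0]; X=ray(w,p,.02)[:,:2]
print(p.tolist()); d=np.roll(X,-1,0)-X; print(X.mean(0),np.linalg.norm(d,axis=1).round(4),np.degrees(np.arctan2(d[:,1],d[:,0])).round(1))
bore=((g[...,2]<60)).astype(np.uint8); bore[:,:500]=0; bore[:,540:]=0; bore[:120]=0; bore[160:]=0; k=cv2.moments(bore); print('bore',k['m10']/k['m00'],k['m01']/k['m00'],ray(w,(k['m10']/k['m00'],k['m01']/k['m00']),.02))
go(.585,-.12,.10,12.4)
E
```

```text
[[522, 115], [541, 123], [541, 147], [520, 163], [500, 154], [499, 130]]
[ 0.62225531 -0.10782356] [0.0177 0.0195 0.0205 0.0194 0.0198 0.021 ] [ -98.6 -158.8  142.3   79.6   22.   -43.5]
bore 513.1666666666666 139.5 [[ 0.62048665 -0.10205436  0.02      ]]
t 18.43 tcp [0.5023 0.1921 0.0978] [-180.    -0.    12.3] j [ 42.  13. -24.  -0. -53.  60.] -> shift cm [ 1.43 32.26 -0.23] turn [-0.02 -0.   -0.09]
```

View pics/c8.png

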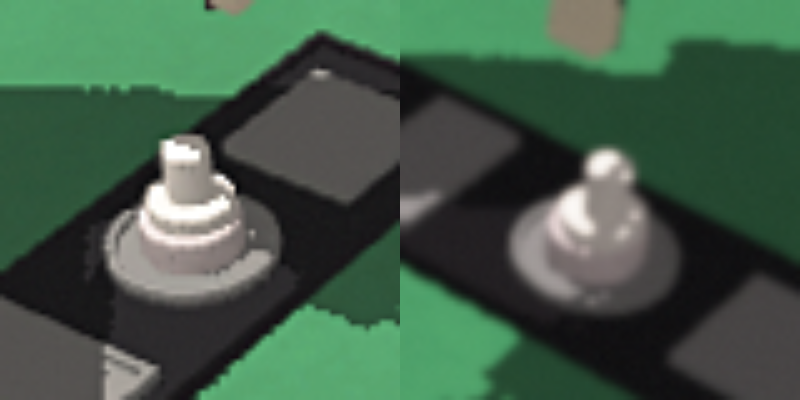

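The block stands upright on the collar, stem top at about (227,180) in side. The nut centre is (0.622, -0.108), its top-face sides measure 19.6 mm as they should, and its edges run at 20.5° mod 60, so yaw 20.5 grips across flats.

To row units: 28.4 cm / 40 = 0.71, 24.6 cm / 40 = 0.615, -8.2 degrees / 180 = -0.0456.

Call:
send_rows:
  plan:
    - [[0.0075, 0.0375, 0, 0, 0, -0.0028], [0.0225, 0.13, 0, 0, 0, -0.0111], [0.0375, 0.225, 0.0075, 0, 0, -0.0194], [0.055, 0.3225, 0.02, 0, 0, -0.0278], [0.07, 0.42, 0.0325, 0, 0, -0.0361], [0.085, 0.5175, 0.045, 0, 0, -0.0417], [0.1025, 0.615, 0.0575, 0, 0, -0.0456], [0.1175, 0.71, 0.07, 0, 0, -0.0456]]
  fingers: 0.7

```text
clock: 19.1
tool_pos: [0.6087, -0.0773, 0.0683]
orientation: [-180.0, 0.1, 20.6]
force: [1.5, 1.0, -0.1]
opening: 0.0609
gripper_force: 0.0
```

To row units: 3.4 cm / 40 = 0.085, 3.3 cm / 40 = 0.0825.

Call:
send_rows:
  plan:
    - [[0.005, 0.05, 0.0125, 0, 0, 0], [0.005, 0.0825, 0.025, 0, 0, 0], [0.005, 0.085, 0.025, 0, 0, 0], [0.005, 0.085, 0.025, 0, 0, 0]]

```text
clock: 19.43
tool_pos: [0.6217, -0.1068, 0.0584]
orientation: [-180.0, 0.1, 20.4]
force: [0.7, 0.1, 0.9]
opening: 0.061
gripper_force: 0.0
```

```bash
python3 - <<'E'
from h import *
go(.6225,-.1078,-.024,20.5)
w=snap('wrist','w9'); print(proj(w,[.6223,-.1078,.02]))
E
```

```text
t 19.43 tcp [ 0.6217 -0.1068  0.0584] [-1.80e+02  1.00e-01  2.04e+01] j [  8.  23. -15.  -0. -52. 103.] -> shift cm [0.06 0.12 8.24] turn [-0.05  0.15 -0.07]
[[318.45656255 253.87176108]]
```

To row units: 8.2 cm / 40 = 0.205, 0.05 cm / 40 = 0.0013.

Call:
send_rows:
  plan:
    - [[0.0013, 0.0025, 0.0375, 0, 0, 0], [0.0013, 0.0025, 0.0875, 0, 0, 0], [0.0013, 0.0025, 0.1325, 0, 0, 0], [0.0013, 0.0025, 0.17, 0, 0, 0], [0.0013, 0.0025, 0.19, 0, 0, 0], [0.0013, 0.0025, 0.2, 0, 0, 0], [0.0013, 0.0025, 0.205, 0, 0, 0], [0.0013, 0.0025, 0.205, 0, 0, 0]]

```text
clock: 20.15
tool_pos: [0.6238, -0.1066, -0.0216]
orientation: [180.0, -0.0, 20.6]
force: [-0.7, -0.1, 1.7]
opening: 0.0612
gripper_force: 0.0
```

Call:
send_rows:
  plan:
    - [[0, 0, 0, 0, 0, 0], [0, 0, 0, 0, 0, 0], [0, 0, 0, 0, 0, 0], [0, 0, 0, 0, 0, 0], [0, 0, 0, 0, 0, 0], [0, 0, 0, 0, 0, 0], [0, 0, 0, 0, 0, 0], [0, 0, 0, 0, 0, 0]]
  fingers: 0

```text
clock: 20.82
tool_pos: [0.6237, -0.1072, -0.0217]
orientation: [180.0, -0.0, 20.5]
force: [-1.8, -0.1, 3.9]
opening: 0.0337
gripper_force: 30.0
```

```bash
python3 - <<'E'
from h import *
o=ctrl.get_obs(); print(o['opening'],o['gripper_force'],o['force']); go(.5875,.2105,.05,12.4)
E
```

```text
0.033686596598166196 29.975617822274216 [-1.84941693 -0.06254893  3.93913268]
t 20.82 tcp [ 0.6237 -0.1072 -0.0217] [180.   -0.   20.5] j [  8.  29. -19.   0. -43. 103.] -> shift cm [  7.75 -31.03  -7.17] turn [ 0.01 -0.02  8.12]
```

To row units: -12 cm / 40 = -0.3, -8.8 cm / 40 = -0.22, 5 degrees / 180 = 0.0278.

Call:
send_rows:
  plan:
    - [[0, 0, -0.0125, 0, 0, 0], [0, 0, -0.0375, 0, 0, 0], [0.0025, -0.0075, -0.075, 0, 0, 0], [0.0075, -0.03, -0.12, 0, 0, 0.0056], [0.02, -0.08, -0.1625, 0, 0, 0.0111], [0.035, -0.145, -0.185, 0, 0, 0.0167], [0.055, -0.22, -0.1925, 0, 0, 0.0222], [0.075, -0.3, -0.1925, 0, 0, 0.0278]]

```text
clock: 21.48
tool_pos: [0.6102, 0.0166, 0.057]
orientation: [-180.0, -0.1, 15.4]
force: [0.1, 0.2, -1.8]
opening: 0.0336
gripper_force: 30.0
```

```bash
python3 - <<'E'
from h import *
go(.5875,.2105,.05,12.4)
E
```

```text
t 21.48 tcp [0.6102 0.0166 0.057 ] [-1.80e+02 -1.00e-01  1.54e+01] j [ 20.  21. -18.   0. -51.  86.] -> shift cm [  2.96 -19.3    0.71] turn [-0.01 -0.15  3.  ]
```

To row units: -19.1 cm / 40 = -0.4775, -19 cm / 40 = -0.475, 3 degrees / 180 = 0.0167.

Call:
send_rows:
  plan:
    - [[0.0125, -0.0775, 0, 0, 0, 0.0056], [0.025, -0.1575, 0, 0, 0, 0.0111], [0.0375, -0.2375, 0.005, 0, 0, 0.0167], [0.05, -0.32, 0.01, 0, 0, 0.0167], [0.06, -0.395, 0.015, 0, 0, 0.0167], [0.0675, -0.4475, 0.0175, 0, 0, 0.0167], [0.0725, -0.475, 0.0175, 0, 0, 0.0167], [0.0725, -0.4775, 0.0175, 0, 0, 0.0167]]

```text
clock: 22.15
tool_pos: [0.5863, 0.2098, 0.0484]
orientation: [-180.0, -0.0, 12.7]
force: [0.1, -0.1, -1.1]
opening: 0.0337
gripper_force: 30.0
```

Call:
send_rows:
  plan:
    - [[0, 0, 0, 0, 0, 0], [0, 0, 0, 0, 0, 0], [0, 0, 0, 0, 0, 0], [0, 0, 0, 0, 0, 0]]

```text
clock: 22.48
tool_pos: [0.5866, 0.2065, 0.0481]
orientation: [180.0, 0.0, 12.4]
force: [0.3, 0.4, -1.9]
opening: 0.0341
gripper_force: 30.0
```

```bash
python3 - <<'E'
from h import *
o=ctrl.get_obs(); print(o['opening'],o['gripper_force'],o['force']); go(.5875,.2105,-.0127,12.4)
E
```

```text
0.03414143360867889 29.978800356693682 [ 0.31748441  0.36440977 -1.87487619]
t 22.48 tcp [0.5866 0.2065 0.0481] [180.    0.   12.4] j [ 37.  23. -17.  -0. -50.  65.] -> shift cm [ 0.18 -0.37  6.08] turn [0.   0.01 0.04]
```

To row units: 6 cm / 40 = 0.15, 5.85 cm / 40 = 0.1463.

Call:
send_rows:
  plan:
    - [[0.0025, -0.005, 0.0325, 0, 0, 0], [0.0038, -0.0088, 0.07, 0, 0, 0], [0.0038, -0.0088, 0.105, 0, 0, 0], [0.0038, -0.0088, 0.1275, 0, 0, 0], [0.0038, -0.0088, 0.14, 0, 0, 0], [0.0038, -0.0088, 0.1463, 0, 0, 0], [0.0038, -0.0088, 0.15, 0, 0, 0], [0.0038, -0.0088, 0.15, 0, 0, 0]]

```text
clock: 23.15
tool_pos: [0.5874, 0.2113, -0.0118]
orientation: [-180.0, -0.0, 12.5]
force: [0.8, 0.9, -1.7]
opening: 0.0337
gripper_force: 30.0
```

To row units: 0.1 cm / 40 = 0.0025, 0.05 cm / 40 = 0.0013.

Call:
send_rows:
  plan:
    - [[0, 0, 0, 0, 0, 0], [0, 0, 0.0013, 0, 0, 0], [0, 0, 0.0025, 0, 0, 0], [0, 0, 0.0025, 0, 0, 0]]

```text
clock: 23.48
tool_pos: [0.5874, 0.2115, -0.0127]
orientation: [-180.0, -0.0, 12.5]
force: [0.1, 0.5, -1.1]
opening: 0.0337
gripper_force: 30.0
```

To row units: 0.08 cm / 40 = 0.002, 0.05 cm / 40 = 0.0013.

Call:
send_rows:
  plan:
    - [[0, 0, 0.0013, 0, 0, 0], [0, 0, 0.002, 0, 0, 0], [0, 0, 0.002, 0, 0, 0], [0, 0, 0.002, 0, 0, 0]]

```text
clock: 23.82
tool_pos: [0.5874, 0.2115, -0.0127]
orientation: [-180.0, -0.1, 12.5]
force: [-3.3, -0.8, 7.2]
opening: 0.0335
gripper_force: 30.0
```

Call:
send_rows:
  plan:
    - [[0, 0, 0, 0, 0, 0], [0, 0, 0, 0, 0, 0], [0, 0, 0, 0, 0, 0], [0, 0, 0, 0, 0, 0], [0, 0, 0, 0, 0, 0], [0, 0, 0, 0, 0, 0]]
  fingers: 0.6

```text
clock: 24.32
tool_pos: [0.5871, 0.2112, -0.014]
orientation: [180.0, 0.0, 12.5]
force: [-0.9, 0.8, -0.6]
opening: 0.0525
gripper_force: 0.0
```

To row units: -11 cm / 40 = -0.275, -10.5 cm / 40 = -0.2625.

Call:
send_rows:
  plan:
    - [[0, 0, -0.015, 0, 0, 0], [0, 0, -0.045, 0, 0, 0], [0, 0, -0.085, 0, 0, 0], [0, 0, -0.13, 0, 0, 0], [0, 0, -0.18, 0, 0, 0], [0, 0, -0.225, 0, 0, 0], [0, 0, -0.2625, 0, 0, 0], [0, 0, -0.275, 0, 0, 0]]

```text
clock: 24.98
tool_pos: [0.5887, 0.2121, 0.1002]
orientation: [-179.9, -0.3, 12.5]
force: [-0.1, -0.4, 0.6]
opening: 0.0528
gripper_force: 0.0
```

```bash
python3 - <<'E'
from h import *
np.set_printoptions(precision=4,suppress=True)
snap('side','s10'); snap('scene','a10')
# short oblong from first views: use foot min-area rect + stem
a,b,w=load('scene0'),load('side0'),load('w7')
for s,k in((a,(154,329)),(b,(458,358))):
    h=cv2.cvtColor(s['img'],cv2.COLOR_RGB2HSV); m=np.zeros(h.shape[:2],np.uint8); sl=np.s_[k[1]-30:k[1]+30,k[0]-30:k[0]+30]; m[sl]=((h[...,1]<75)&(h[...,2]>70))[sl]
    c=max(cv2.findContours(m,0,1)[0],key=cv2.contourArea); p=cv2.approxPolyDP(c,2,True)[:,0]; print(p.tolist())
go(.45,-.34,.10,12.4)
E
```

```text
[[168, 319], [163, 316], [158, 319], [148, 317], [144, 321], [147, 329], [140, 336], [140, 340], [149, 345], [170, 325]]
[[442, 351], [441, 362], [472, 371], [475, 360], [464, 356], [466, 347], [456, 344], [453, 353]]
t 25.08 tcp [0.5879 0.2118 0.0981] [-179.9   -0.2   12.5] j [ 38.  20. -13.   0. -56.  65.] -> shift cm [-25.42  50.88  -0.33] turn [-0.07 -0.17  0.12]
```

To row units: 26.3 cm / 40 = 0.6575, 22.7 cm / 40 = 0.5675.

Call:
send_rows:
  plan:
    - [[-0.02, 0.0375, -0.0075, 0, 0, 0], [-0.0625, 0.1225, -0.0075, 0, 0, 0], [-0.105, 0.2075, -0.0075, 0, 0, 0], [-0.15, 0.2975, -0.0075, 0, 0, 0], [-0.195, 0.3875, -0.0075, 0, 0, 0], [-0.24, 0.4775, -0.0075, 0, 0, 0], [-0.285, 0.5675, -0.0075, 0, 0, 0], [-0.33, 0.6575, -0.0075, 0, 0, 0]]
  fingers: 0.7

```text
clock: 25.75
tool_pos: [0.5133, -0.0761, 0.0983]
orientation: [-180.0, 0.1, 12.5]
force: [2.0, 0.5, -0.2]
opening: 0.0614
gripper_force: 0.0
```

To row units: 24.5 cm / 40 = 0.6125, 23.6 cm / 40 = 0.59.

Call:
send_rows:
  plan:
    - [[-0.045, 0.09, 0, 0, 0, 0], [-0.09, 0.18, 0, 0, 0, 0], [-0.135, 0.27, 0, 0, 0, 0], [-0.18, 0.36, 0, 0, 0, 0], [-0.225, 0.45, 0, 0, 0, 0], [-0.265, 0.53, 0, 0, 0, 0], [-0.295, 0.59, 0, 0, 0, 0], [-0.305, 0.6125, 0, 0, 0, 0]]

```text
clock: 26.42
tool_pos: [0.4467, -0.3425, 0.0979]
orientation: [-179.9, 0.1, 12.3]
force: [0.6, 0.1, 0.3]
opening: 0.061
gripper_force: 0.0
```

Call:
send_rows:
  plan:
    - [[0, 0, 0, 0, 0, 0], [0, 0, 0, 0, 0, 0], [0, 0, 0, 0, 0, 0]]

```text
clock: 26.67
tool_pos: [0.4489, -0.3389, 0.0986]
orientation: [-180.0, 0.0, 12.5]
force: [-0.5, 0.2, 0.3]
opening: 0.0613
gripper_force: 0.0
```

```bash
python3 - <<'E'
from h import *
np.set_printoptions(precision=4,suppress=True)
a,b=load('scene0'),load('side0')
for s,e in((b,[[441,362],[472,371]]),(a,[[149,345],[170,325]])):
    X=ray(s,e,0); d=X[1]-X[0]; print('edge',X[:,:2].tolist(),np.degrees(np.arctan2(d[1],d[0])),np.linalg.norm(d))
w=snap('wrist','w11'); print('pred',proj(w,[.5004,-.3375,.008]))
h=cv2.cvtColor(w['img'],cv2.COLOR_RGB2HSV); m=((h[...,1]<80)&(h[...,2]>70)).astype(np.uint8)
n,l,st,c=cv2.connectedComponentsWithStats(m)
for i in range(1,n):
    if 200<st[i][4]<9000:
        q=cv2.findContours((l==i).astype(np.uint8),0,1)[0][0]; print(c[i],st[i],'px rect',cv2.minAreaRect(q),'world',cv2.minAreaRect(ray(w,q[:,0],.006)[:,:2].astype(np.float32)))
cv2.imwrite('pics/w11.png',w['img'][:,:,::-1]); go(.5,-.3375,-.017,12.4)
E
```

```text
edge [[0.4844750338983942, -0.3205815609080602], [0.5030526147285979, -0.36122224029150957]] -65.4340128365962 0.04468547113157782
edge [[0.5170742326921416, -0.35442231578921746], [0.5011308710235924, -0.3144198633974548]] 111.73022891763907 0.043062593728773454
pred [[330.6436 162.2215]]
[183.659   31.1038] [ 141    0   85   71 4970] px rect ((183.0, 35.0), (70.0, 84.0), 90.0) world ((0.5580533146858215, -0.2265848070383072), (0.040976379066705704, 0.05387897044420242), 12.533343315124512)
[152.4273 188.0673] [ 105  138   98  101 4292] px rect ((150.75027465820312, 190.41281127929688), (107.97421264648438, 45.99812698364258), 48.990909576416016) world ((0.45211783051490784, -0.2165876179933548), (0.07294446974992752, 0.03488555923104286), 50.1912841796875)
[329.5536 163.6431] [ 294  144   72   39 1998] px rect ((329.7773742675781, 164.479248046875), (30.46903419494629, 70.15249633789062), 79.3803482055664) world ((0.49840083718299866, -0.3371944725513458), (0.021217873319983482, 0.04903850331902504), 22.935789108276367)
[ 40.8878 343.1463] [   0  321   86   49 3733] px rect ((42.5, 345.0), (48.0, 85.0), 90.0) world ((0.3077281415462494, -0.1431146264076233), (0.043702382594347, 0.07540517300367355), 12.586880683898926)
[291.1498 391.2137] [271 381  42  19 641] px rect ((291.4999694824219, 389.9999694824219), (17.999996185302734, 40.99999237060547), 90.0) world ((0.31039583683013916, -0.34810563921928406), (0.017608018592000008, 0.03455536812543869), 12.604179382324219)
[222.7247 469.0257] [   0  458  435   22 8972] px rect ((217.0, 468.5), (21.0, 434.0), 90.0) world ((0.2151486873626709, -0.2986806631088257), (0.023506728932261467, 0.39208677411079407), 12.624478340148926)
t 26.72 tcp [ 0.4492 -0.3387  0.0989] [-180.     0.    12.6] j [-17.  15. -21.  -0. -54. 120.] -> shift cm [ 4.99  0.99 11.58] turn [-0.03  0.03  0.17]
```

View pics/w11.png

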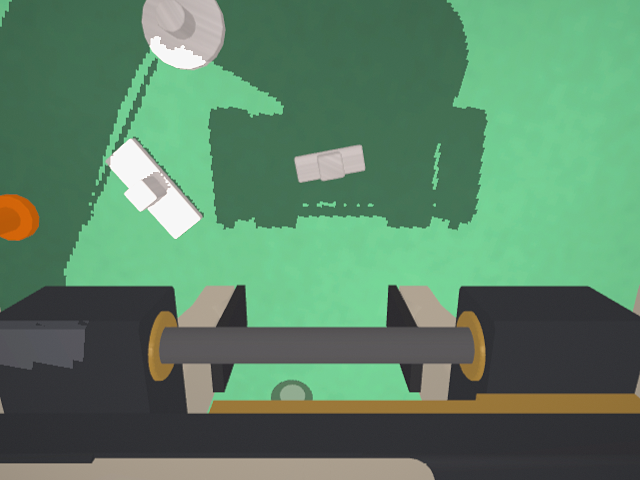

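Wrist view: the short oblong block is at (330,164) with its 49 mm foot. The long one at (152,188) is 73 mm long and stays. The block centre is (0.4985, -0.337) and its long axis is at 113°, confirmed by three estimates. I grip the stem with the fingers closing along the foot, at yaw 23.

To row units: 11.4 cm / 40 = 0.285, 11 cm / 40 = 0.275, -10.4 degrees / 180 = -0.0578.

Call:
send_rows:
  plan:
    - [[0.03, 0.0075, 0.0125, 0, 0, -0.0167], [0.065, 0.015, 0.0375, 0, 0, -0.0361], [0.1, 0.0225, 0.075, 0, 0, -0.0556], [0.12, 0.0238, 0.1375, 0, 0, -0.0578], [0.1213, 0.0238, 0.2, 0, 0, -0.0578], [0.1213, 0.0238, 0.25, 0, 0, -0.0578], [0.1213, 0.0238, 0.275, 0, 0, -0.0578], [0.1213, 0.0238, 0.285, 0, 0, -0.0578]]

```text
clock: 27.38
tool_pos: [0.4979, -0.337, -0.0166]
orientation: [-179.9, 0.1, 23.0]
force: [0.9, 0.2, 0.5]
opening: 0.061
gripper_force: 0.0
```

To row units: 0.2 cm / 40 = 0.005.

Call:
send_rows:
  plan:
    - [[0, 0, 0.005, 0, 0, 0], [0, 0, 0.005, 0, 0, 0], [0, 0, 0.005, 0, 0, 0]]

```text
clock: 27.63
tool_pos: [0.4996, -0.3386, -0.0156]
orientation: [179.9, -0.1, 22.9]
force: [-0.3, 0.0, 0.2]
opening: 0.0614
gripper_force: 0.0
```

```bash
python3 - <<'E'
from h import *
print(ctrl.get_obs()['force']); go(.4985,-.3373,-.017,23)
E
```

```text
[-0.27508922  0.03192079  0.2256389 ]
t 27.63 tcp [ 0.4996 -0.3386 -0.0156] [ 1.799e+02 -1.000e-01  2.290e+01] j [-16.  26. -22.   0. -42. 129.] -> shift cm [-0.05 -0.16  0.14] turn [ 0.08 -0.08 -0.06]
```

Call:
send_rows:
  plan:
    - [[0, 0, 0, 0, 0, 0], [0, 0, 0, 0, 0, 0], [0, 0, 0, 0, 0, 0], [0, 0, 0, 0, 0, 0], [0, 0, 0, 0, 0, 0], [0, 0, 0, 0, 0, 0], [0, 0, 0, 0, 0, 0], [0, 0, 0, 0, 0, 0]]
  fingers: 0

```text
clock: 28.3
tool_pos: [0.4986, -0.3385, -0.0169]
orientation: [-180.0, 0.0, 22.9]
force: [0.2, 0.4, 0.6]
opening: 0.0154
gripper_force: 30.0
```

Call:
send_rows:
  plan:
    - [[0, 0, 0, 0, 0, 0], [0, 0, 0, 0, 0, 0], [0, 0, 0, 0, 0, 0]]

```text
clock: 28.55
tool_pos: [0.4987, -0.3385, -0.0169]
orientation: [-180.0, 0.0, 22.9]
force: [0.1, 0.7, 0.4]
opening: 0.0156
gripper_force: 30.0
```

To row units: -9 cm / 40 = -0.225, -8.5 cm / 40 = -0.2125.

Call:
send_rows:
  plan:
    - [[0, 0, -0.0125, 0, 0, 0], [0, 0, -0.0375, 0, 0, 0], [0, 0, -0.075, 0, 0, 0], [0, 0, -0.125, 0, 0, 0], [0, 0, -0.175, 0, 0, 0], [0, 0, -0.2125, 0, 0, 0], [0, 0, -0.225, 0, 0, 0], [0, 0, -0.225, 0, 0, 0]]

```text
clock: 29.22
tool_pos: [0.4998, -0.3388, 0.0754]
orientation: [179.9, -0.2, 22.9]
force: [0.1, 0.7, -1.2]
opening: 0.0154
gripper_force: 30.0
```

```bash
python3 - <<'E'
from h import *
o=ctrl.get_obs(); print(o['opening'],o['gripper_force'],o['force']); go(.4165,.173,.075,12.4); go(.46,-.08,.075,17.5)
E
```

```text
0.015413481498347113 29.999822080135345 [ 0.11747758  0.65315713 -1.18159272]
t 29.22 tcp [ 0.4998 -0.3388  0.0754] [179.9  -0.2  22.9] j [-16.  20. -18.   0. -52. 129.] -> shift cm [ 1.226e+01 -5.039e+01 -5.000e-02] turn [ 0.13 -0.17 10.52]
t 29.22 tcp [ 0.4998 -0.3388  0.0754] [179.9  -0.2  22.9] j [-16.  20. -18.   0. -52. 129.] -> shift cm [ 6.420e+00 -2.539e+01 -1.000e-02] turn [ 0.13 -0.17  5.42]
```

To row units: -25.6 cm / 40 = -0.64, -22.4 cm / 40 = -0.56, 5.5 degrees / 180 = 0.0306.

Call:
send_rows:
  plan:
    - [[0.01, -0.0375, 0, 0, 0, 0.0028], [0.0275, -0.115, 0, 0, 0, 0.0067], [0.05, -0.2, 0, 0, 0, 0.0111], [0.0725, -0.29, 0, 0, 0, 0.0156], [0.095, -0.38, 0, 0, 0, 0.02], [0.1175, -0.47, 0, 0, 0, 0.0244], [0.14, -0.56, 0, 0, 0, 0.0278], [0.16, -0.64, 0, 0, 0, 0.0306]]

```text
clock: 29.88
tool_pos: [0.4565, -0.0761, 0.0724]
orientation: [-180.0, 0.1, 17.4]
force: [1.2, -0.1, -0.1]
opening: 0.0158
gripper_force: 30.0
```

```bash
python3 - <<'E'
from h import *
go(.4165,.173,.06,12.4)
E
```

```text
t 29.88 tcp [ 0.4565 -0.0761  0.0724] [-1.80e+02  1.00e-01  1.74e+01] j [ 15.   8. -35.  -0. -47.  92.] -> shift cm [  3.62 -24.97   1.24] turn [-0.02  0.07  4.97]
```

To row units: -24.6 cm / 40 = -0.615, -17.4 cm / 40 = -0.435, 5 degrees / 180 = 0.0278.

Call:
send_rows:
  plan:
    - [[0.0125, -0.085, 0.0025, 0, 0, 0.0044], [0.025, -0.1725, 0.0075, 0, 0, 0.0089], [0.0375, -0.26, 0.0125, 0, 0, 0.0133], [0.05, -0.3475, 0.0175, 0, 0, 0.0178], [0.0625, -0.435, 0.0225, 0, 0, 0.0222], [0.075, -0.515, 0.0275, 0, 0, 0.0267], [0.085, -0.58, 0.03, 0, 0, 0.0278], [0.09, -0.615, 0.03, 0, 0, 0.0278]]

```text
clock: 30.55
tool_pos: [0.4178, 0.17, 0.0604]
orientation: [180.0, 0.0, 12.5]
force: [0.7, 0.4, -0.3]
opening: 0.0159
gripper_force: 30.0
```

Call:
send_rows:
  plan:
    - [[0, 0, 0, 0, 0, 0], [0, 0, 0, 0, 0, 0], [0, 0, 0, 0, 0, 0], [0, 0, 0, 0, 0, 0]]

```text
clock: 30.88
tool_pos: [0.4184, 0.1668, 0.0608]
orientation: [180.0, 0.0, 12.4]
force: [0.1, 0.4, -0.1]
opening: 0.0159
gripper_force: 30.0
```

```bash
python3 - <<'E'
from h import *
o=ctrl.get_obs(); print(o['opening'],o['gripper_force'],o['force'])
# refine oblong pocket across views: corners of the pocket in w1-era scene/side agree? midpoint of plane estimates
go(.4165,.1735,-.007,12.4)
E
```

```text
0.015861169555639806 29.999883770942688 [ 0.07822678  0.3502318  -0.06986886]
t 30.88 tcp [0.4184 0.1668 0.0608] [180.    0.   12.4] j [ 47.   7. -37.  -0. -45.  55.] -> shift cm [-0.04 -0.7   6.78] turn [ 0.02  0.05 -0.04]
```

To row units: 6.7 cm / 40 = 0.1675, 6.5 cm / 40 = 0.1625.

Call:
send_rows:
  plan:
    - [[0, -0.01, 0.035, 0, 0, 0], [0, -0.0175, 0.075, 0, 0, 0], [0, -0.0175, 0.1125, 0, 0, 0], [0, -0.0175, 0.14, 0, 0, 0], [0, -0.0175, 0.155, 0, 0, 0], [0, -0.0175, 0.1625, 0, 0, 0], [0, -0.0175, 0.1675, 0, 0, 0], [0, -0.0175, 0.1675, 0, 0, 0]]

```text
clock: 31.55
tool_pos: [0.4173, 0.1744, -0.0058]
orientation: [180.0, -0.0, 12.4]
force: [-0.0, 0.8, -0.2]
opening: 0.0155
gripper_force: 30.0
```

Call:
send_rows:
  plan:
    - [[0, 0, 0, 0, 0, 0], [0, 0, 0.0013, 0, 0, 0], [0, 0, 0.0025, 0, 0, 0], [0, 0, 0.0025, 0, 0, 0]]

```text
clock: 31.88
tool_pos: [0.4173, 0.1748, -0.0066]
orientation: [-180.0, -0.0, 12.4]
force: [-0.2, -0.9, 0.0]
opening: 0.0156
gripper_force: 30.0
```

Call:
send_rows:
  plan:
    - [[0, 0, 0, 0, 0, 0], [0, 0, 0, 0, 0, 0]]

```text
clock: 32.05
tool_pos: [0.4172, 0.1747, -0.0067]
orientation: [-180.0, -0.0, 12.4]
force: [-0.3, 0.2, 0.0]
opening: 0.0157
gripper_force: 30.0
```

Target is about -8 mm, so another 1.2 mm.

To row units: 0.14 cm / 40 = 0.0035, 0.12 cm / 40 = 0.003.

Call:
send_rows:
  plan:
    - [[0, 0.0013, 0.001, 0, 0, 0], [0, 0.0025, 0.002, 0, 0, 0], [0, 0.0025, 0.003, 0, 0, 0], [0, 0.0025, 0.0035, 0, 0, 0], [0, 0.0025, 0.0035, 0, 0, 0], [0, 0.0025, 0.0035, 0, 0, 0]]

```text
clock: 32.55
tool_pos: [0.4174, 0.1735, -0.0079]
orientation: [180.0, 0.0, 12.4]
force: [-1.1, -0.6, 6.4]
opening: 0.0157
gripper_force: 30.0
```

Call:
send_rows:
  plan:
    - [[0, 0, 0, 0, 0, 0], [0, 0, 0, 0, 0, 0], [0, 0, 0, 0, 0, 0], [0, 0, 0, 0, 0, 0], [0, 0, 0, 0, 0, 0], [0, 0, 0, 0, 0, 0]]
  fingers: 0.6

```text
clock: 33.05
tool_pos: [0.4174, 0.1736, -0.0083]
orientation: [180.0, 0.0, 12.4]
force: [-0.5, -0.3, 0.5]
opening: 0.0491
gripper_force: 0.0
```

To row units: -15 cm / 40 = -0.375, -14.5 cm / 40 = -0.3625.

Call:
send_rows:
  plan:
    - [[0, 0, -0.015, 0, 0, 0], [0, 0, -0.045, 0, 0, 0], [0, 0, -0.09, 0, 0, 0], [0, 0, -0.15, 0, 0, 0], [0, 0, -0.225, 0, 0, 0], [0, 0, -0.3, 0, 0, 0], [0, 0, -0.3625, 0, 0, 0], [0, 0, -0.375, 0, 0, 0]]

```text
clock: 33.72
tool_pos: [0.4194, 0.1751, 0.1467]
orientation: [-179.8, -0.4, 12.5]
force: [1.9, 1.4, 0.5]
opening: 0.0522
gripper_force: 0.0
```

To row units: 17 cm / 40 = 0.425, 16 cm / 40 = 0.4.

Call:
send_rows:
  plan:
    - [[0, 0.05, 0, 0, 0, 0], [0, 0.125, 0, 0, 0, 0], [0, 0.2, 0, 0, 0, 0], [0, 0.275, 0, 0, 0, 0], [0, 0.35, 0, 0, 0, 0], [0, 0.4, 0, 0, 0, 0], [0, 0.425, 0, 0, 0, 0], [0, 0.425, 0, 0, 0, 0]]

```text
clock: 34.38
tool_pos: [0.4538, 0.0061, 0.1417]
orientation: [180.0, 0.0, 12.3]
force: [-0.5, 0.7, -0.2]
opening: 0.0526
gripper_force: 0.0
```

```bash
python3 - <<'E'
from h import *
s=snap('side','s12'); a=snap('scene','a12')
cv2.imwrite('pics/c12.png',np.hstack([cv2.resize(s['img'][130:270,145:310],(400,340)),cv2.resize(a['img'][140:280,330:495],(400,340))])[:,:,::-1])
# look-alikes unmoved? compare blob centroids with the first views
f=lambda x:cv2.cvtColor(x['img'],cv2.COLOR_RGB2HSV)
def cen(x,k,r):
    h=f(x); m=np.zeros(h.shape[:2],np.uint8); sl=np.s_[k[1]-r:k[1]+r,k[0]-r:k[0]+r]; m[sl]=((h[...,0]<35)|(h[...,0]>95)|(h[...,1]<75))[sl]; M=cv2.moments(m); return np.round((M['m10']/M['m00'],M['m01']/M['m00']),1)
for n,k,r in(('large',(239,324),22),('long',(213,277),26),('blue',(317,223),22),('yellow',(397,298),18)): print(n,cen(load('scene0'),k,r),cen(a,k,r))
print(ctrl.get_obs()['clock'])
E
```

```text
large [238.2 324.2] [238.2 324.2]
long [212.  277.1] [212.  277.1]
blue [316.3 223.3] [316.4 223.3]
yellow [396.8 297.8] [396.8 297.8]
34.4833
```

View pics/c12.png

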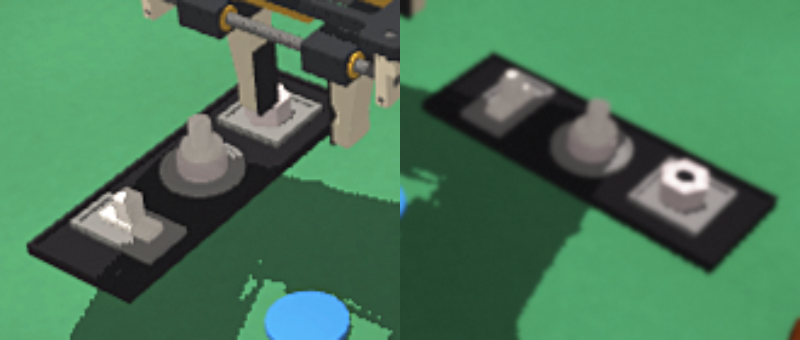

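Final views: the oblong block is upright and lengthwise in its pocket (crop (130,220) side), the block stands on the collar in the round pocket (200,150), and the nut is flat in the square pocket (685,185 scene). The look-alikes I measured have not moved and the gripper is clear, so I hand in.

```bash
python3 -c "
from plant import ctrl
print(ctrl.close_job())"
```

```text
the job is handed in; nothing more can be done
None
```

I handed the job in at about 34 s: the collar lies in the round pocket with the small round block upright on it, the nut lies flat in the square pocket, the short oblong block stands lengthwise in its pocket, and the large round block, long oblong block and blue blank were not moved.

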